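# Hang up the rinsed feeding bottle and hold the dry one out to be looked into

## Task

Hang the rinsed feeding bottle that lies on its side on the draining board upside down over the free peg of the bottle drying rack, lowering it right down before you let go. Then draw the dry bottle off the other peg, turn it onto its side, level, with its open mouth facing away from you so that I can look inside from across the board, and finish still holding it like that, the whole bottle clear above the height of the peg tips. Leave the other bottle hanging and everything else on the board where it is.

Things in the scene. Friction and masses are not known exactly. Their poses are not given: they have to be found in the camera images.
- board: Stainless draining board, 520 mm (its x, away from the robot) by 840 mm (its y), fixed; turned by up to 0.1 rad. Origin at the centre of its underside, on the work surface. Floor 4 mm above the work surface, raised rim 12 mm high all round; its right near part has rounded flutes 28 mm apart along its x, tops 7.5 mm above the work surface.
- far_side (a point): Point on the floor of the board, 60 mm inside the middle of its far long edge: the side away from the robot, where the person who looks into the bottle stands.
- rack: White plastic bottle drying rack standing on the board, fixed: a tray 110 mm (x) by 200 mm (y), walls 22 mm high and 4 mm thick, floor 4 mm thick. Origin at the centre of its underside. It carries two pegs side by side along its y, 124 mm apart.
- peg_a: The peg that has the dry bottle on it at the start (left or right, it varies): fixed upright plastic post, 24 mm in diameter with a rounded, tapering tip, on a round foot 60 mm in diameter and 6 mm thick. Origin at the centre of the foot's underside, z up; the foot's top, on which a bottle's mouth rests, is at 6 mm and the tip at 91 mm.
- peg_b: The peg that is free at the start: same shape and frame as the other.
- wet_c (a point): Rinsed feeding bottle lying between two flutes, mouth away from the robot: amber plastic, uncapped, 85 g, 130 mm long, body 62 mm in diameter for 92 mm from the base, then shoulder and neck (47 mm outside, 41 inside, 24 long). Point on its axis half-way along (65 mm from each end); z along the axis towards the mouth. Hung on a peg, mouth down, it is 71 mm above the peg's origin.
- wet_mouth (a point): Centre of that bottle's mouth rim; same axes as wet_c.
- dry_c (a point): The dry feeding bottle, alike in shape, size, mass and looks, hanging mouth down over peg_a with its base up. Point on its axis half-way along; z towards the mouth (points down at the start).
- dry_mouth (a point): Centre of the dry bottle's mouth rim; same axes as dry_c.
- mug: Green ceramic mug, upright, 80 mm in diameter, 95 mm high, handle pointing away from the robot; it stands beside the lying bottle, on either side. Origin at the centre of its underside.
- bowl: Upturned white plastic bowl, 150 mm in diameter, 62 mm high. Origin at the centre of the rim it stands on.
- tin: Round steel cake tin with a spring-clip side latch, 160 mm in diameter, 65 mm high. Origin at the centre of its underside.
- pin: Wooden rolling pin lying along the flutes near the right edge, 42 mm in diameter, 400 mm long. Origin under its middle.
- toastrack: Chrome wire toast rack with five arches and a ring handle, 130 by 75 mm, 120 mm high. Origin at the centre of its underside.
- teat_a: Screw ring with its teat, 56 mm in diameter, 45 mm high. Origin at the centre of its underside.
- teat_b: A second screw ring with its teat, the same.
Not all that is in view belongs to the job. Leave any blue or purple look-alike of the part that bears wet_c alone. Of the things that look like the rack, the larger one is meant.

How it is judged:
By the outcome, as a careful person would: the job done as asked, in the order asked, and still so for the second after the job is handed in, while the arm keeps its last pose, push and grip.
It also fails if it takes over 69 s, if anything falls off the work surface, if the arm or the gripper's body presses on something with over 40 N, if the wrist force passes 120 N, or if a joint passes its speed limit or range.

## Robot

A 7-joint arm with a two-finger parallel gripper is mounted at the origin on the work surface. World frame = base frame: x ahead of the robot, y to its left, z up, the work surface at z = 0. Lengths are in m, angles in rad, forces in N, time in s.
With the tool pointing down it reaches from about 0.4 to 0.85 m from the base axis. Payload 10.4 kg.
Tool frame: the origin (TCP) lies at the very end of the fingers, on their centre line; the grasp point (between the pads) lies 19 mm behind it; z points along the fingers, y is the direction in which the jaws open and shut (so a half turn about z gives the same grasp; the last joint's range is limited). The gripper opens to 87 mm and grips with 3 to 60 N. Pads are 19 mm wide; open, the fingers measure 117 mm over their backs; the gripper's body (75 mm by 190 mm) begins 51 mm behind the grasp point.
Start: joints at [1.123, 0.332, -0.065, 1.46, 0.022, 1.35, -0.088], TCP at [0.258, -0.569, 0.186] pointing down, gripper open.
Joint ranges: [-2.6, 2.6], [-0.5, 2.12], [-1.47, 1.34], [0.16, 2.42], [-1.27, 4.41], [0.06, 2.06], [-2.6, 2.6]. Speed limits (rad/s): [2.22, 2.22, 2.79, 2.79, 3.14, 3.14, 3.14].

## Interface

Orientations are given as a unit quaternion [x, y, z, w].
In Python, from bench import read_state, camera, close_job, recognise, masks_of gives the robot as it stands.
- The arm moves only by the tool play_rows, never from a script. Its argument "moves" is a list of rows, each a list of 3 entries, a list of its own where there are three numbers: the shift along the tool's x, y, z in cm, then the turn, a rotation vector about the tool's x, y, z in rad, then the finger opening in cm, from 0 to 8.7. In form: [[[dx, dy, dz], [ax, ay, az], jaw], ...]. A call has 1 to 8 rows; each row is the pose to reach, as a shift and turn from the pose commanded when the call began, along the tool's axes at that moment; what a row does not reach only later rows make up. A row lasts 1/8 s, in which the tool goes at most 62.5 mm and 10.7 degrees, less where a joint would pass 70% of its speed; a pose out of reach is approached as far as the arm can. A call with a gripper value outside its range is refused whole. The fingers move at their own pace and stop on an object; "grip_force" is the grip in N (left out, the last holds). Time passes only in rows, so rows that repeat a pose let the fingers close. It gives the time, the measured TCP pose, the force and the opening at its end, in the units of the state.
- read_state(): the state, without advancing time (a new reading comes with each control period).
- camera(name): name is "scene" or "top"; returns a dict with "frame" (384x512x3 uint8, red, green, blue), "intrinsics" (3x3 intrinsics, pixels), "k1" (the pictures are not rectified: a ray, as slopes to the right and down, at radius r is drawn at 1 + k1 r^2 times it, then the intrinsics apply), "camera_from_world" (4x4, takes a point from world to camera coordinates). Camera axes: x right, y down, z forward; pixel columns grow to the right and rows downward; lengths in m; the calibration is good to about 2 mm. A picture is of the moment at which its call begins. There is no depth.
- close_job(): hands the job in, once; it reports no verdict.
Trained networks look in a picture, given as the dict that the camera call returned (one of the last four; its "shot" number tells which), for a name from the list of things; names that differ only in an ending like _2 or _b are one class to them, and where a whole thing is asked for, a point or a joint stands for the part that bears it (a point fixed in the world has none). Each returns a list of dicts, best first, with "conf" (0 to 1); they miss things now and then, are a little off and sometimes report something else, mostly with a low value. They report only what shows in the picture. A call takes as long as a camera call. They do not tell look-alikes from the thing itself.
- recognise(picture, query): "at" ([column, row] in pixels, amid what is visible of it).
- masks_of(picture, query): "region" (384x512 bool, what is visible of it) and "at" ([column, row] in pixels, amid what is visible of it).
The state is a dict: "time": time; "joint_positions": joint angles; "joint_vel": joint speeds; "joint_torque": joint torques, N m; "ee_pos": TCP position; "eef_rot": TCP orientation; "ft_force": force on the tool from outside, world axes, zero at the start; "torque": the same for the moment, N m; "width": finger opening in m.
Only numpy, scipy, OpenCV 4.12 (cv2) and the standard library are available. Lean on these libraries where they do the work, as an engineer would, in place of code of your own. Each camera call takes 0.05 s, during which the arm holds its last target.

## Working session

There is one attempt and no reset: what is moved stays moved. The work goes in short steps, Python scripts to look and compute and a tool call to move; the robot and the scene stay as the last step left them, time stands still between calls to the robot, and variables do not carry over. Pictures are saved under pics/ and viewed, and the job is handed in when it is done.

Besides the shell and the picture viewer there is one more tool, called by a JSON object that holds its "method" and its "body", one argument or row to a line. play_rows: Moves the arm, as the interface text tells. Its arguments: {"type":"object","properties":{"moves":{"type":"array","items":{"type":"array"}},"grip_force":{"type":"number"}},"required":["moves"]}

```bash
ls; mkdir -p pics
python3 - <<'E'
from bench import *
import cv2, numpy as np
s=read_state(); print({k:np.round(v,3) for k,v in s.items()})
for n in ("scene","top"):
    c=camera(n); cv2.imwrite(f"pics/{n}0.png",cv2.resize(c["frame"][:,:,::-1],(800,600),interpolation=cv2.INTER_CUBIC))
    print(n,c["intrinsics"],c["k1"],np.round(c["camera_from_world"],4))
E
```

```text
pics
{'time': np.float64(0.0), 'joint_positions': array([ 1.123,  0.333, -0.065,  1.461,  0.022,  1.35 , -0.089]), 'joint_vel': array([ 0.002,  0.   ,  0.001,  0.   ,  0.001,  0.001, -0.   ]), 'joint_torque': array([-1.0000e-03, -6.2326e+01,  2.4000e-02, -3.8990e+01, -6.1000e-02,
        4.0000e-02,  0.0000e+00]), 'ee_pos': array([ 0.257, -0.569,  0.185]), 'eef_rot': array([ 0.978,  0.211, -0.   , -0.001]), 'ft_force': array([-0.03 , -0.115,  0.051]), 'torque': array([-0.051,  0.048, -0.013]), 'width': np.float64(0.087)}
scene [[414.81182015   0.         261.67161478]
 [  0.         414.81182015 189.33453115]
 [  0.           0.           1.        ]] -0.005157854538303348 [[-0.7857  0.6185  0.0116  0.42  ]
 [ 0.3664  0.4803 -0.7969 -0.0477]
 [-0.4985 -0.6219 -0.604   1.5446]
 [ 0.      0.      0.      1.    ]]
top [[363.53324843   0.         254.70897829]
 [  0.         363.53324843 191.89664976]
 [  0.           0.           1.        ]] 0.03945749106082611 [[-0.0138 -0.9998 -0.0144 -0.0949]
 [-0.9895  0.0157 -0.144   0.4845]
 [ 0.1442  0.0122 -0.9895  1.3241]
 [ 0.      0.      0.      1.    ]]
```

View pics/scene0.png

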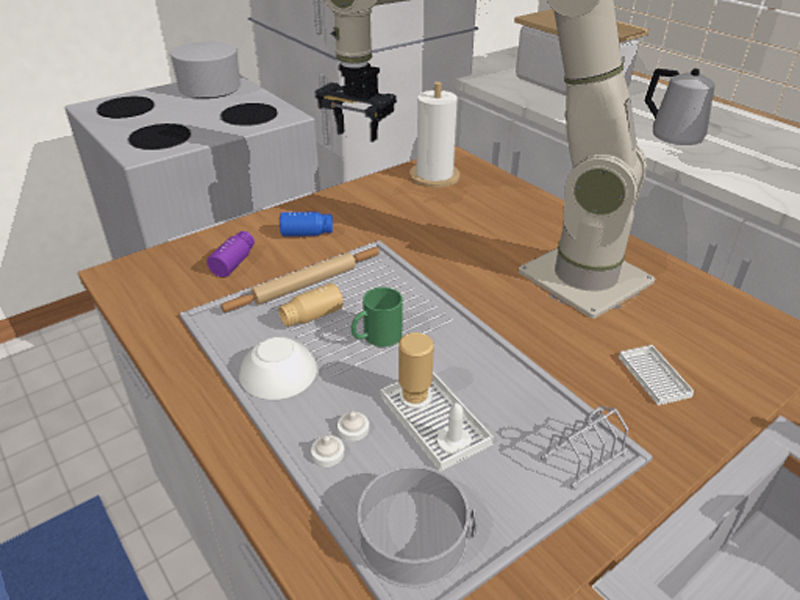

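View pics/top0.png

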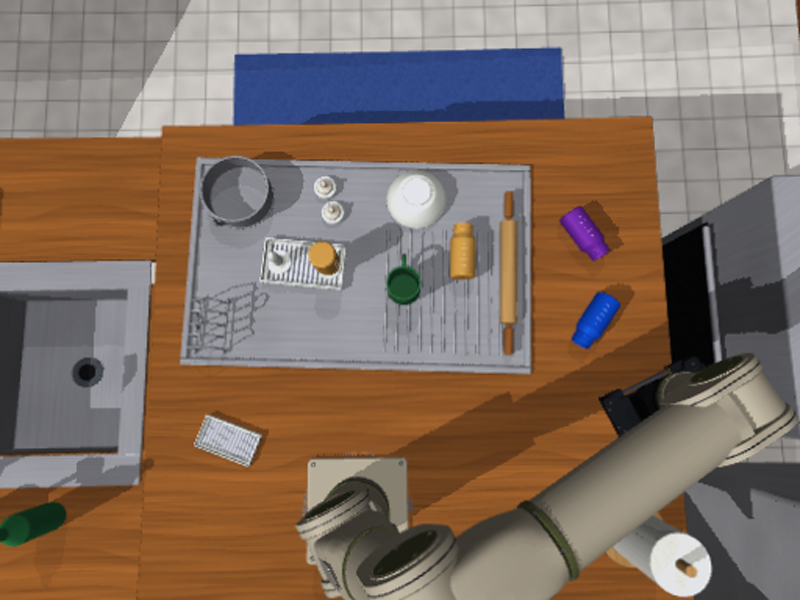

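```bash
cat > h.py <<'E'
from bench import *
import cv2, numpy as np
from scipy.optimize import least_squares
from scipy.spatial.transform import Rotation as R
def proj(c,P):
    P=np.atleast_2d(P); M=c["camera_from_world"]; q=P@M[:3,:3].T+M[:3,3]
    s=q[:,:2]/q[:,2:]; r2=(s**2).sum(1,keepdims=True); s=s*(1+c["k1"]*r2)
    K=c["intrinsics"]; return s*[K[0,0],K[1,1]]+[K[0,2],K[1,2]]
def ray(c,p):
    K=c["intrinsics"]; d=(np.array(p,float)-[K[0,2],K[1,2]])/[K[0,0],K[1,1]]; s=d.copy()
    for _ in range(20): s=d/(1+c["k1"]*(s@s))
    M=c["camera_from_world"]; Rm=M[:3,:3]; o=-Rm.T@M[:3,3]; v=Rm.T@np.array([s[0],s[1],1]); return o,v
def atz(c,p,z):
    o,v=ray(c,p); return o+v*(z-o[2])/v[2]
def tri(l):
    A=0;b=0
    for c,p in l:
        o,v=ray(c,p); v=v/np.linalg.norm(v); Q=np.eye(3)-np.outer(v,v); A=A+Q;b=b+Q@o
    return np.linalg.solve(A,b)
E
python3 - <<'E'
from h import *
import pickle
cs={n:camera(n) for n in("scene","top")}
pickle.dump(cs,open("c0.pkl","wb"))
out={}
for q in ["wet_c","peg_b","rack","board","mug","toastrack","bowl","tin","teat_a","pin","wet_mouth","dry_mouth"]:
    for n,c in cs.items():
        r=masks_of(c,q)
        out[q,n]=r
        print(q,n,[(np.round(d["at"],1).tolist(),round(d["conf"],2),int(d["region"].sum())) for d in r[:5]])
    
for q in ["wet_c","wet_mouth","dry_mouth","dry_c","peg_b"]:
    for n,c in cs.items(): print("rec",q,n,[(np.round(d["at"],1).tolist(),round(d["conf"],2)) for d in recognise(c,q)[:5]])
pickle.dump(out,open("m0.pkl","wb"))
t=cs["top"]["frame"][110:240,110:350,::-1]
cv2.imwrite("pics/topc.png",cv2.resize(t,None,fx=3.3,fy=3.3,interpolation=cv2.INTER_CUBIC))
t=cs["scene"]["frame"][150:310,140:420,::-1]
cv2.imwrite("pics/scec.png",cv2.resize(t,None,fx=2.8,fy=2.8,interpolation=cv2.INTER_CUBIC))
E
```

```text
wet_c scene [([197.0, 143.4], 0.83, 471), ([146.5, 166.0], 0.82, 513)]
wet_c top [([297.2, 160.7], 0.9, 512), ([380.8, 202.8], 0.84, 601), ([375.6, 149.8], 0.72, 522)]
peg_b scene [([289.9, 277.1], 0.77, 431)]
peg_b top [([176.2, 163.7], 0.59, 212)]
rack scene [([280.4, 270.1], 0.85, 1405), ([419.7, 241.5], 0.85, 950), ([270.7, 257.5], 0.42, 79)]
rack top [([187.5, 171.0], 0.83, 998), ([142.8, 281.3], 0.83, 892), ([210.3, 133.3], 0.62, 143)]
board scene [([264.3, 281.1], 0.81, 24859)]
board top [([233.7, 181.7], 0.57, 23023), ([209.2, 134.2], 0.2, 178)]
mug scene [([375.1, 287.7], 0.16, 500)]
mug top [([255.3, 180.4], 0.68, 490)]
toastrack scene [([375.1, 275.4], 0.6, 524)]
toastrack top [([125.6, 200.1], 0.61, 102)]
bowl scene [([181.2, 236.0], 0.67, 1538)]
bowl top [([267.2, 128.3], 0.63, 1056)]
tin scene [([265.5, 336.9], 0.82, 4698), ([189.6, 179.0], 0.63, 1005), ([255.9, 275.7], 0.45, 24686)]
tin top [([155.0, 123.0], 0.85, 1729), ([207.6, 164.3], 0.7, 301), ([207.9, 119.3], 0.21, 141)]
teat_a scene [([226.2, 272.9], 0.7, 319), ([208.9, 289.8], 0.59, 307), ([261.8, 277.8], 0.17,
[... 564 characters left out ...]
2.9, 273.2], 0.43, 359)]
dry_mouth top [([208.5, 166.0], 0.56, 346)]
rec wet_c scene [([193.3, 144.3], 0.94), ([199.6, 194.4], 0.78), ([148.2, 164.8], 0.71)]
rec wet_c top [([297.9, 160.7], 0.95), ([382.1, 204.7], 0.86), ([373.3, 148.7], 0.66)]
rec wet_mouth scene [([145.5, 161.4], 0.96), ([191.5, 143.2], 0.61)]
rec wet_mouth top [([295.6, 159.1], 0.87), ([374.8, 148.8], 0.83), ([382.3, 206.0], 0.69), ([233.3, 180.9], 0.66), ([153.3, 118.9], 0.44)]
rec dry_mouth scene [([264.2, 231.7], 0.75)]
rec dry_mouth top [([207.4, 164.7], 0.74)]
rec dry_c scene []
rec dry_c top [([206.2, 162.2], 0.7)]
rec peg_b scene [([290.5, 277.7], 0.7)]
rec peg_b top [([176.2, 164.0], 0.72), ([326.4, 170.9], 0.38)]
```

View pics/topc.png

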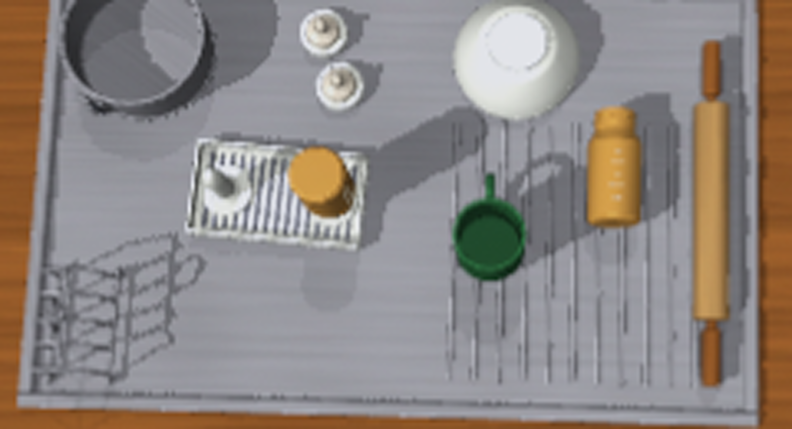

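View pics/scec.png

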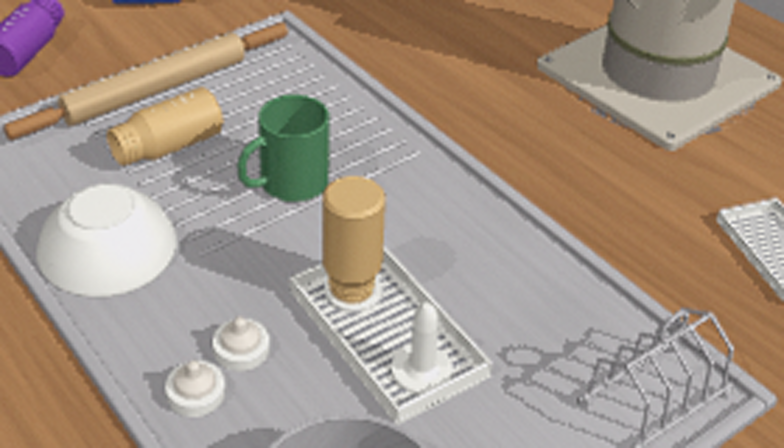

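```bash
cat > fit.py <<'E'
from h import *
from scipy.optimize import minimize
S=4
def circ(c,a,r,n=48):
    a=a/np.linalg.norm(a); u=np.cross(a,[0.3,0.5,0.81]); u/=np.linalg.norm(u); v=np.cross(a,u)
    t=np.linspace(0,2*np.pi,n,endpoint=False)[:,None]; return c+r*(np.cos(t)*u+np.sin(t)*v)
# profile: segments of (s from base, r)
BOT=[(0,.029),(.003,.031),(.092,.031),(.106,.0235),(.130,.0235)]
def sil(c,o,a,prof,box):
    x0,y0,x1,y1=box; im=np.zeros(((y1-y0)*S,(x1-x0)*S),np.uint8)
    rings=[proj(c,circ(o+a*s,a,r)) for s,r in prof]
    for A,B in zip(rings[:-1],rings[1:]):
        h=cv2.convexHull(((np.vstack([A,B])+.5-[x0,y0])*S*16).astype(np.int32)); cv2.fillConvexPoly(im,h,255,shift=4)
    return cv2.resize(im,(x1-x0,y1-y0),interpolation=cv2.INTER_AREA)/255.
def amber(c,box):
    x0,y0,x1,y1=box; f=c["frame"][y0:y1,x0:x1]; h=cv2.cvtColor(f,cv2.COLOR_RGB2HSV)
    return ((h[...,0]>10)&(h[...,0]<25)&(h[...,1]>110)).astype(float)
E
python3 - <<'E'
from fit import *
import pickle
cs=pickle.load(open("c0.pkl","rb"))
def run(boxes,f,x0,steps,use):
    ms={n:amber(cs[n],boxes[n]) for n in use}
    def cost(p):
        o,a=f(p); return sum(np.abs(sil(cs[n],o,a,BOT,boxes[n])-ms[n]).sum() for n in use)
    x0=np.array(x0); sim=np.vstack([x0]+[x0+np.eye(len(x0))[i]*steps[i] for i in range(len(x0))])
    r=minimize(cost,x0,method="Nelder-Mead",options=dict(initial_simplex=sim,maxiter=400))
    return r.x,r.fun,{n:ms[n].sum() for n in use}
bw={"scene":(170,178,226,212),"top":(282,136,310,184)}
c=cs["top"]; g=atz(c,(297.5,161),.036); print("g",g)
def fw(p):
    a=np.array([np.cos(p[2]),np.sin(p[2]),0]); return np.array([p[0],p[1],p[3] if len(p)>3 else .0355])-a*.065,a
for use in (["top"],["scene"],["top","scene"]):
    print(use,run(bw,fw,[g[0],g[1],0],[.01,.01,.1],use))
print(run(bw,fw,[g[0],g[1],0,.036],[.01,.01,.1,.005],["top","scene"]))
bd={"scene":(250,210,285,262),"top":(192,146,226,184)}
gd=atz(c,(206,163),.144);print(gd)
def fd(p): return np.array([p[0],p[1],(p[2] if len(p)>2 else .079)+.065]),np.array([0,0,-1.])
for use in (["top"],["scene"],["top","scene"]): print(use,run(bd,fd,[gd[0],gd[1]],[.01,.01],use))
print(run(bd,fd,[gd[0],gd[1],.079],[.01,.01,.005],["top","scene"]))
# corners check of peg tip
print("peg tip guess", tri([(cs["top"],(172.5,161.5)),(cs["scene"],(292.5,260))]))
E
```

```text
g [ 0.59793746 -0.26501386  0.036     ]
['top'] (array([ 0.60006786, -0.2581546 , -0.02664136]), np.float64(45.956862745098036), {'top': np.float64(523.0)})
['scene'] (array([ 0.60070524, -0.26093963, -0.02086656]), np.float64(571.5882352941176), {'scene': np.float64(167.0)})
['top', 'scene'] (array([ 0.60041823, -0.25848103, -0.02685209]), np.float64(620.2627450980392), {'top': np.float64(523.0), 'scene': np.float64(167.0)})
(array([ 0.60093375, -0.25867888, -0.02798865,  0.03452872]), np.float64(621.6274509803922), {'top': np.float64(523.0), 'scene': np.float64(167.0)})
[0.57126732 0.06446066 0.144     ]
['top'] (array([0.57627744, 0.06702971]), np.float64(48.8235294117647), {'top': np.float64(299.0)})
['scene'] (array([0.57226162, 0.06318459]), np.float64(424.52156862745096), {'scene': np.float64(486.0)})
['top', 'scene'] (array([0.57489996, 0.06661139]), np.float64(478.65882352941173), {'top': np.float64(299.0), 'scene': np.float64(486.0)})
(array([0.57591206, 0.06680819, 0.0770765 ]), np.float64(476.9333333333333), {'top': np.float64(299.0), 'scene': np.float64(486.0)})
peg tip guess [0.58836291 0.19310483 0.09800057]
```

```bash
sed -i 's/>110)/>(110 if c["camera_from_world"][0,0]>-.3 else 70))/; s/def amber/def amber/' fit.py
python3 - <<'E'
from fit import *
import pickle
cs=pickle.load(open("c0.pkl","rb"))
def run(boxes,f,x0,steps,use,prof=BOT,mask=amber):
    ms={n:mask(cs[n],boxes[n]) for n in use}
    def cost(p):
        o,a=f(p); return sum(np.abs(sil(cs[n],o,a,prof,boxes[n])-ms[n]).sum() for n in use)
    x0=np.array(x0); sim=np.vstack([x0]+[x0+np.eye(len(x0))[i]*steps[i] for i in range(len(x0))])
    r=minimize(cost,x0,method="Nelder-Mead",options=dict(initial_simplex=sim,maxiter=400))
    return np.round(r.x,4),round(r.fun,1),{n:ms[n].sum() for n in use}
bw={"scene":(170,178,226,212),"top":(282,136,310,184)}
def fw(p):
    a=np.array([np.cos(p[2]),np.sin(p[2]),0]); return np.array([p[0],p[1],p[3] if len(p)>3 else .0355])-a*.065,a
for use in (["scene"],["top","scene"]):
    print(use,run(bw,fw,[.6,-.259,0],[.01,.01,.1],use))
print(run(bw,fw,[.6,-.259,0,.036],[.01,.01,.1,.005],["top","scene"]))
bd={"scene":(250,210,285,262),"top":(192,146,226,184)}
def fd(p): return np.array([p[0],p[1],(p[2] if len(p)>2 else .079)+.065]),np.array([0,0,-1.])
for use in (["scene"],["top","scene"]): print(use,run(bd,fd,[.576,.067],[.01,.01],use))
print(run(bd,fd,[.576,.067,.079],[.01,.01,.005],["top","scene"]))
gm=lambda c,b:(lambda f:((f[...,1]>f[...,0]*1.3)&(f[...,1]>f[...,2]*1.15)).astype(float))(c["frame"][b[1]:b[3],b[0]:b[2]].astype(float))
MUG=[(0,.04),(.095,.04)]
bm={"top":(244,168,272,200),"scene":(232,180,262,228)}
print("mug",run(bm,lambda p:(np.array([p[0],p[1],.0075]),np.array([0,0,1.])),[.55,-.13],[.01,.01],["top","scene"],MUG,gm))
# overlays
P=[("o",np.array([.5879,.191,.008+z])) for z in (0.006,.091)]
for n,b in (("top",(110,110,350,240)),("scene",(190,200,390,320))):
    f=cs[n]["frame"].copy(); k=4 if n=="scene" else 3
    im=cv2.resize(f[b[1]:b[3],b[0]:b[2]],None,fx=k,fy=k,interpolation=cv2.INTER_CUBIC)
    def line(P,col):
        q=(proj(cs[n],P)+.5-[b[0],b[1]])*k; cv2.polylines(im,[q.astype(np.int32)],True,col,1)
    for (x,y) in ((.588,.191),(.5755,.0670)):
        for r,z in ((.03,.014),(.002,.099),(.012,.07)): line(circ(np.array([x,y,z]),np.array([0,0,1.]),r),(255,0,0))
    m=np.array([.5818,.129]); d=np.array([.0125,.124]); d/=np.linalg.norm(d); e=np.array([d[1],-d[0]])
    for z in (.004,.026): line(np.array([[*(m+sx*.055*e+sy*.1*d),z] for sx,sy in((1,1),(1,-1),(-1,-1),(-1,1))]),(0,0,255))
    cv2.imwrite(f"pics/ov_{n}.png",im[:,:,::-1])
E
```

```text
['scene'] (array([ 0.6005, -0.2595, -0.0344]), np.float64(341.5), {'scene': np.float64(977.0)})
['top', 'scene'] (array([ 0.601 , -0.2587, -0.0323]), np.float64(390.7), {'top': np.float64(523.0), 'scene': np.float64(977.0)})
(array([ 0.601 , -0.2578, -0.0338,  0.0365]), np.float64(390.1), {'top': np.float64(523.0), 'scene': np.float64(977.0)})
['scene'] (array([0.5743, 0.0658]), np.float64(74.8), {'scene': np.float64(842.0)})
['top', 'scene'] (array([0.5743, 0.0659]), np.float64(125.8), {'top': np.float64(299.0), 'scene': np.float64(842.0)})
(array([0.5748, 0.0665, 0.0783]), np.float64(124.5), {'top': np.float64(299.0), 'scene': np.float64(842.0)})
mug (array([ 0.5164, -0.1151]), np.float64(99.2), {'top': np.float64(449.0), 'scene': np.float64(838.0)})
```

View pics/ov_top.png

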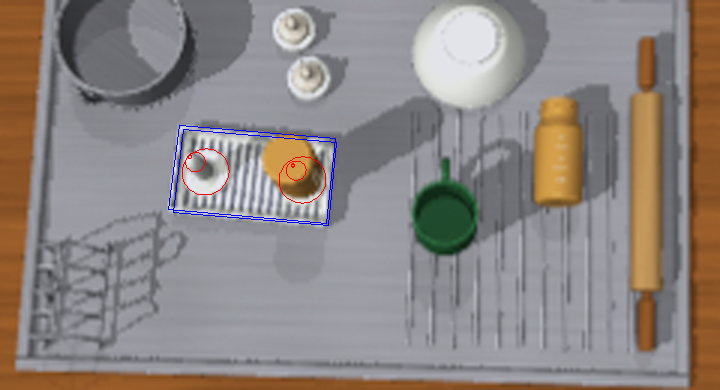

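View pics/ov_scene.png

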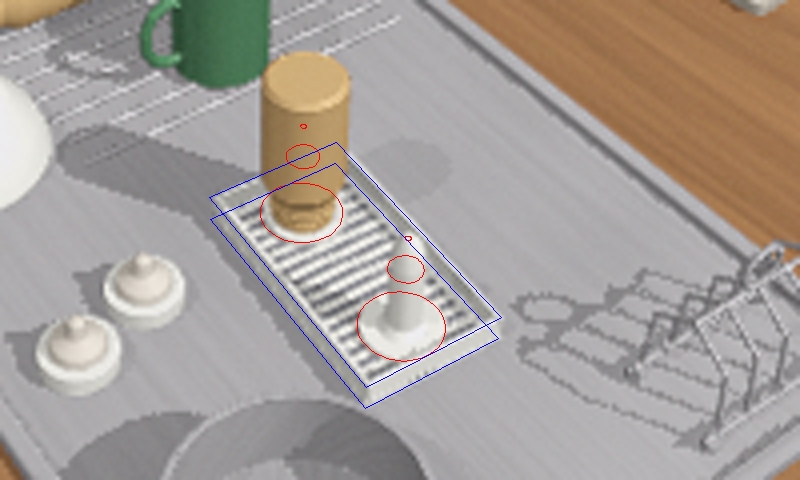

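Run:
```python
from fit import *
import pickle
cs=pickle.load(open("c0.pkl","rb"))
ims=[]
for n,b in (("top",(155,145,195,185)),("scene",(270,245,320,305))):
    f=cs[n]["frame"].copy(); k=10
    im=cv2.resize(f[b[1]:b[3],b[0]:b[2]],None,fx=k,fy=k,interpolation=cv2.INTER_NEAREST)
    for i in range(0,b[2]-b[0],5): cv2.putText(im,str(b[0]+i),(i*k,8),0,.3,(255,0,0),1); cv2.line(im,(i*k,0),(i*k,600),(255,0,0),1) if i%10==0 else 0
    for i in range(0,b[3]-b[1],5): cv2.putText(im,str(b[1]+i),(0,i*k+8),0,.3,(255,0,0),1); cv2.line(im,(0,i*k),(600,i*k),(255,0,0),1) if i%10==0 else 0
    cv2.imwrite(f"pics/peg_{n}.png",im[:,:,::-1])
```

```text
(no output)
```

View pics/peg_top.png

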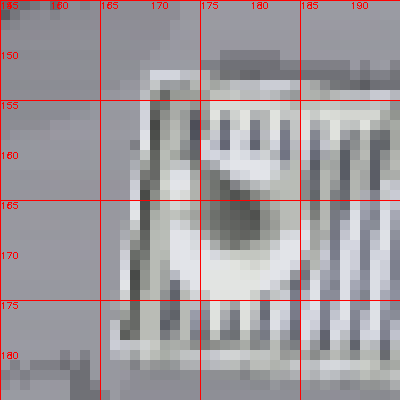

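View pics/peg_scene.png

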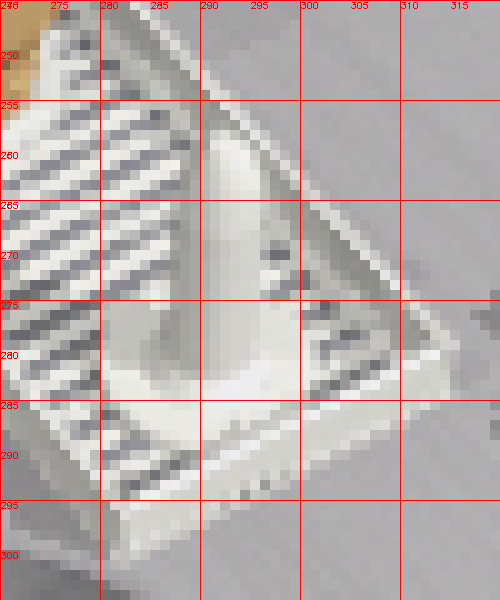

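Run:
```python
from fit import *
import pickle
cs=pickle.load(open("c0.pkl","rb"))
s,t=cs["scene"],cs["top"]
print("scene foot",atz(s,(290.5,280.5),.014),"scene tip",atz(s,(292.8,257.5),.097))
print("top foot",atz(t,(178.3,167),.014))
print("proj dry foot in scene", proj(s,[[.5745,.066,.014],[.588,.190,.014],[.588,.19,.099]]),proj(t,[[.588,.190,.014],[.588,.19,.099]]))
# rack outline corners
for nm,c,p,z in [("sR",s,(315.,280),.026),("sF",s,(282,295),.026),("tTL",t,(170.5,152),.026),("tBL",t,(166.5,180),.026)]: print(nm,atz(c,p,z))
```

```text
scene foot [0.58557222 0.19094859 0.014     ] scene tip [0.58026528 0.18724829 0.097     ]
top foot [0.58719285 0.18994451 0.014     ]
proj dry foot in scene [[264.98417375 252.25175391]
 [289.59639324 280.71025885]
 [291.31511991 258.91954889]] [[178.28876364 166.79404749]
 [173.02877146 161.78245074]]
sR [0.53962684 0.23715731 0.026     ]
sF [0.64212919 0.22098433 0.026     ]
tTL [0.64356734 0.21792191 0.026     ]
tBL [0.53505722 0.23104696 0.026     ]
```

```bash
cat > g.py <<'E'
from h import *
import sys,json
def Rt(z,y):
    z=np.array(z,float); z/=np.linalg.norm(z); y=np.array(y,float); y-=z*(y@z); y/=np.linalg.norm(y)
    return R.from_matrix(np.column_stack([np.cross(y,z),y,z]))
def goal(p,Rg,s=None):
    s=s or read_state(); R0=R.from_quat(s["eef_rot"])
    d=R0.inv().apply(np.array(p)-s["ee_pos"])*100; w=(R0.inv()*Rg).as_rotvec()
    print("row",np.round(d,2).tolist(),np.round(w,3).tolist(),"| dist mm %.0f deg %.0f"%(np.linalg.norm(d)*10,np.degrees(np.linalg.norm(w))))
def st():
    s=read_state()
    open("log.jsonl","a").write(json.dumps({k:np.array(v).tolist() for k,v in s.items()})+"\n")
    M=R.from_quat(s["eef_rot"]).as_matrix()
    print("t",round(s["time"],2),"p",np.round(s["ee_pos"],4),"x",np.round(M[:,0],3),"y",np.round(M[:,1],3),"z",np.round(M[:,2],3),"F",np.round(s["ft_force"],1),"w",round(float(s["width"]),4)); print("q",np.round(s["joint_positions"],3))
    return s
E
python3 - <<'E'
from g import *
s=st(); a=np.array([1,-.032,0]); y=-np.array([.032,1,0])
goal([.58,-.26,.25],Rt([0,0,-1],y))
E
```

```text
t 1.9 p [ 0.2576 -0.5695  0.1861] x [0.911 0.412 0.   ] y [ 0.412 -0.911  0.   ] z [ 0. -0. -1.] F [-0.  -0.3  0.9] w 0.0868
q [ 1.123  0.332 -0.065  1.46   0.022  1.35  -0.088]
row [42.13, -14.91, -6.39] [0.0, -0.0, 0.457] | dist mm 451 deg 26
```

{"method": "play_rows", "body": {
  "moves": [
    [[42,-15,-6.4],[0,0,0.457],8.7],
    [[42,-15,-6.4],[0,0,0.457],8.7],
    [[42,-15,-6.4],[0,0,0.457],8.7],
    [[42,-15,-6.4],[0,0,0.457],8.7]
  ]
}}

```text
time: 2.4
ee_pos: [0.4329, -0.4002, 0.2213]
eef_rot: [1.0, -0.017, 0.0, 0.0]
ft_force: [0.7, -1.6, 0.3]
width: 0.0871
```

```bash
python3 -c "
from g import *
st(); goal([.58,-.26,.25],Rt([0,0,-1],[-.032,-1,0]))"
```

```text
t 2.4 p [ 0.4329 -0.4002  0.2213] x [ 0.999 -0.034  0.   ] y [-0.034 -0.999  0.001] z [ 0.    -0.001 -1.   ] F [ 0.7 -1.6  0.3] w 0.0871
q [ 0.79   0.243 -0.147  1.501  0.036  1.4   -0.963]
row [14.23, -14.51, -2.87] [0.001, -0.0, -0.002] | dist mm 205 deg 0
```

{"method": "play_rows", "body": {
  "moves": [
    [[19,-7,-3.5],[0,0,0.25],8.7],
    [[19,-7,-3.5],[0,0,0.25],8.7],
    [[19,-7,-3.5],[0,0,0.25],8.7],
    [[19,-7,-3.5],[0,0,0.25],8.7]
  ]
}}

```text
time: 2.9
ee_pos: [0.6274, -0.3342, 0.2552]
eef_rot: [0.99, -0.138, 0.0, -0.001]
ft_force: [0.2, -0.4, 0.4]
width: 0.0875
```

```bash
python3 -c "
from g import *
st(); goal([.58,-.26,.25],Rt([.6,0,-.8],[-.032,-1,0]))"
```

```text
t 2.9 p [ 0.6274 -0.3342  0.2552] x [ 0.962 -0.274  0.   ] y [-0.274 -0.962 -0.002] z [ 0.001  0.002 -1.   ] F [ 0.2 -0.4  0.4] w 0.0875
q [ 0.533  0.519 -0.177  1.063  0.085  1.566 -1.469]
row [-6.59, -5.84, 0.53] [0.095, 0.637, -0.244] | dist mm 88 deg 39
```

```bash
cat > kin.py <<'E'
from g import *
import itertools,os
def fk(q,P,sg):
    h,L1,L2,L3,a,b,o7=P
    p=np.array([0,0,h]); Rm=R.from_euler("Z",sg[0]*q[0])
    def t(v):
        nonlocal p; p=p+Rm.apply(v)
    Rm=Rm*R.from_euler("Y",q[1]); t([a,0,L1]); Rm=Rm*R.from_euler("Z",sg[1]*q[2])*R.from_euler("Y",q[3]); t([-a,0,L2]); 
    Rm=Rm*R.from_euler("Z",sg[2]*q[4])*R.from_euler("Y",q[5]); t([b,0,L3]); Rm=Rm*R.from_euler("Z",sg[3]*q[6]+o7)
    return p,Rm
def fitkin():
    D=[json.loads(l) for l in open("log.jsonl")]; best=None
    for sg in itertools.product([1,-1],repeat=4):
        for o in (0,np.pi):
            def res(P):
                e=[]
                for d in D:
                    p,Rm=fk(d["joint_positions"],P,sg); e+=list(p-d["ee_pos"])+list(.3*(R.from_quat(d["eef_rot"]).inv()*Rm).as_rotvec())
                e+=list(1e-3*(np.array(P)-[.35,.45,.45,.25,0,0,o])); return e
            r=least_squares(res,[.35,.45,.45,.25,0,0,o])
            if best is None or r.cost<best[0]: best=(r.cost,r.x,sg,np.abs(r.fun[:-7]).max())
    return best
if __name__=="__main__":
    b=fitkin(); print(b); json.dump([list(b[1]),list(b[2])],open("kin.json","w"))
E
python3 kin.py
```

```text
(np.float64(0.0007569703290033398), array([3.04415902, 0.63909174, 0.72275108, 3.43037949, 0.17216205,
       0.48101127, 1.57079051]), (-1, -1, -1, -1), np.float64(0.028478055168374983))
```

```bash
cat > kin2.py <<'E'
from g import *
def rots(q):
    Rm=R.identity(); out=[R.identity()]
    for i,ax in enumerate("ZYZYZYZ"):
        Rm=Rm*R.from_euler(ax,q[i]*(1 if ax=="Y" else -1)); out.append(Rm)
    return out
def solve(D,lam=1e-3):
    # translations in frames after q2, q4, q6(+base z)
    A=[];b=[]
    for d in D:
        o=rots(d["joint_positions"]); M=np.hstack([np.array([[0],[0],[1]]),o[2].as_matrix(),o[4].as_matrix(),o[6].as_matrix()])
        A.append(M);b.append(d["ee_pos"])
    A=np.vstack(A);b=np.hstack(b)
    x0=np.array([.35,0,0,.42,0,0,.42,0,0,.25]); n=len(x0)
    x=x0+np.linalg.solve(A.T@A+lam**2*np.eye(n),A.T@(b-A@x0)); return x,np.abs(A@x-b).max()
def fk(q,x):
    o=rots(q); p=np.array([0,0,x[0]])+o[2].apply(x[1:4])+o[4].apply(x[4:7])+o[6].apply(x[7:10])
    return p,o[7]*R.from_euler("Z",np.pi/2)
if __name__=="__main__":
    D=[json.loads(l) for l in open("log.jsonl")]
    for d in D:
        p,Rm=fk(d["joint_positions"],np.zeros(10)); print("rot err",np.round((Rm.inv()*R.from_quat(d["eef_rot"])).as_rotvec(),4))
    for l in (1e-2,1e-3,1e-4): x,e=solve(D,l); print(l,np.round(x,4),e)
E
python3 kin2.py
```

```text
rot err [-0. -0.  0.]
rot err [-0.  0.  0.]
rot err [-0.  0. -0.]
0.01 [ 0.236   0.0017 -0.0269  0.446   0.0058 -0.0028  0.4847 -0.0059 -0.0161
  0.3592] 0.00019084479527758935
0.001 [ 2.346e-01  3.000e-04 -2.280e-02  4.482e-01  1.800e-03 -5.500e-03
  4.849e-01 -5.200e-03 -1.740e-02  3.640e-01] 6.980932077238489e-06
0.0001 [ 2.573e-01  0.000e+00 -2.190e-02  4.486e-01  4.000e-04 -1.640e-02
  4.880e-01 -2.000e-03 -7.300e-03  3.877e-01] 7.748520245431934e-07
```

```bash
cat > ik.py <<'E'
from kin2 import *
LO=np.array([-2.6,-.5,-1.47,.16,-1.27,.06,-2.6])+.03; HI=np.array([2.6,2.12,1.34,2.42,4.41,2.06,2.6])-.03
def ik(p,Rg,x,seeds,n=12,rng=np.random.default_rng(0)):
    best=None; S=list(seeds)+[rng.uniform(LO,HI) for _ in range(n)]
    for q0 in S:
        def f(q):
            pp,Rm=fk(q,x); return np.r_[(pp-p)*5,(Rg.inv()*Rm).as_rotvec(),.002*(q-q0)]
        r=least_squares(f,np.clip(q0,LO+1e-3,HI-1e-3),bounds=(LO,HI),max_nfev=60)
        e=np.abs(r.fun[:6]).max()
        if best is None or e<best[0]: best=(e,r.x)
        if e<.01: break
    return best
E
cat > scan.py <<'E'
from ik import *
D=[json.loads(l) for l in open("log.jsonl")]; x,_=solve(D,1e-3); q0=np.array(D[-1]["joint_positions"])
a=np.array([1,-.032,0])/np.hypot(1,.032); wc=np.array([.601,-.2585,.0355]); pegb=np.array([.586,.189,.008])
sg=.045
for al in (20,30,45,60,75,90):
    A=np.radians(al); G=wc+a*(sg-.065); d=np.cos(A)*a-np.array([0,0,np.sin(A)]); y=np.cross([0,0,1],a)
    out=[]
    for s in (1,-1): e,q=ik(G+.019*d,Rt(d,s*y),x,[q0]); out.append((round(e,3),np.round(q,2).tolist()))
    print("GRASP",al,min(out,key=lambda t:t[0]))
    H=pegb+np.array([0,0,.136-sg])
    for ph in (0,45,90,135,180,225,270,315):
        F=np.radians(ph); hd=np.array([np.cos(F),np.sin(F),0]); d=np.sin(A)*hd-np.array([0,0,np.cos(A)]); y=np.cross([0,0,1],hd)
        o=[ik(H+.019*d,Rt(d,s*y),x,[q0],8) for s in (1,-1)]
        for e,q in o:
            if e<.02: print("   hang az",ph,round(e,3),np.round(q,2).tolist())
E
time python3 scan.py
```

```text
GRASP 20 (np.float64(0.0), [1.92, 1.38, -1.24, 2.28, 3.21, 0.35, -0.13])
   hang az 0 0.0 [0.44, 0.37, -1.04, 1.9, 0.68, 0.84, 0.64]
   hang az 0 0.0 [-0.03, 0.23, -0.48, 1.92, 0.4, 0.75, -2.31]
   hang az 45 0.0 [0.83, 0.71, -1.44, 1.87, 0.77, 0.91, 1.5]
   hang az 45 0.0 [0.28, 0.27, -0.64, 1.88, 0.01, 0.73, -1.12]
   hang az 90 0.0 [0.7, 0.73, -1.25, 1.67, 0.41, 1.08, 2.57]
   hang az 90 0.0 [0.42, 0.48, -0.78, 1.67, -0.01, 1.02, -0.28]
   hang az 135 0.0 [-0.05, 0.55, -0.24, 1.43, -0.18, 1.35, -2.57]
   hang az 135 0.0 [0.37, 0.71, -0.9, 1.42, 0.22, 1.37, 0.3]
   hang az 180 0.0 [-0.1, 0.67, -0.36, 1.27, 0.08, 1.56, -2.0]
   hang az 180 0.0 [0.34, 1.02, -1.27, 1.25, 0.7, 1.74, 0.75]
   hang az 225 0.0 [-0.16, 0.67, -0.45, 1.29, 0.35, 1.58, -1.41]
   hang az 225 0.0 [-0.82, 0.69, 0.59, 1.32, -0.2, 1.54, 2.1]
   hang az 270 0.0 [-0.12, 0.58, -0.59, 1.49, 0.59, 1.43, -0.84]
   hang az 270 0.0 [0.18, 0.8, -1.12, 1.48, 0.91, 1.62, 2.12]
   hang az 315 0.0 [0.04, 0.43, -0.75, 1.74, 0.71, 1.14, -0.2]
   hang az 315 0.0 [-1.49, 0.64, 1.23, 1.79, -0.33, 0.98, -2.57]
GRASP 30 (np.float64(0
[... 3649 characters left out ...]
7, -0.8, 2.39, 2.85, 1.82, -0.98]
   hang az 0 0.0 [0.17, 0.97, -0.8, 2.39, 2.85, 1.82, 2.16]
   hang az 45 0.0 [1.51, 2.09, -1.33, 2.3, 2.21, 0.17, 1.48]
   hang az 45 0.0 [1.51, 2.09, -1.33, 2.3, 2.21, 0.17, -1.66]
   hang az 90 0.0 [0.61, 0.98, -0.52, 1.64, -1.08, 1.41, -2.27]
   hang az 90 0.0 [0.73, 1.05, -0.69, 1.64, -0.95, 1.31, 0.81]
   hang az 135 0.0 [0.42, 1.47, -1.02, 0.85, -0.3, 2.0, 0.37]
   hang az 270 0.0 [-0.94, 1.19, 0.28, 1.12, 0.81, 2.03, -0.8]
   hang az 270 0.0 [-1.2, 1.34, 0.8, 1.13, 0.43, 1.86, 2.57]
   hang az 315 0.0 [-0.72, 0.86, -0.28, 1.86, 1.55, 1.81, -1.15]
   hang az 315 0.0 [-1.11, 0.84, 0.18, 1.89, 1.33, 1.54, 2.01]
real	0m10.264s
user	0m10.317s
sys	0m0.075s
```

```bash
cat > plan.py <<'E'
from ik import *
a=np.array([1,-.032,0])/np.hypot(1,.032); wc=np.array([.601,-.2585,.0355]); pegb=np.array([.586,.189,.008]); sg=.03
al=np.radians(60); G=wc+a*(sg-.065); dg=np.cos(al)*a-np.array([0,0,np.sin(al)]); RG=Rt(dg,-np.cross([0,0,1],a))
TG=G+.019*dg
E
python3 - <<'E'
from plan import *
s=st(); goal(TG-.1*dg,RG); goal(TG,RG)
x,_=solve([json.loads(l) for l in open("log.jsonl")]); 
for P in (TG-.1*dg,TG): print(ik(P,RG,x,[s["joint_positions"]],0))
E
```

```text
t 2.9 p [ 0.6274 -0.3342  0.2552] x [ 0.962 -0.274  0.   ] y [-0.274 -0.962 -0.002] z [ 0.001  0.002 -1.   ] F [ 0.2 -0.4  0.4] w 0.0875
q [ 0.533  0.519 -0.177  1.063  0.085  1.566 -1.469]
row [-11.94, -4.69, 14.96] [0.062, 0.52, -0.24] | dist mm 197 deg 33
row [-7.09, -5.89, 23.62] [0.062, 0.52, -0.24] | dist mm 254 deg 33
(np.float64(1.6560600625052915e-05), array([ 0.68322014,  0.03197376, -0.16372432,  2.09462431, -0.42767139,
        0.58701978, -0.77513301]))
(np.float64(0.0001685246396824179), array([ 1.08933374,  0.3308505 , -0.68180389,  2.04955452, -0.04188791,
        0.35357665, -1.08193196]))
```

Move to a pre-grasp first, staying high and then descending.

{"method": "play_rows", "body": {
  "moves": [
    [[-12,-4.7,5],[0.062,0.52,-0.24],8.7],
    [[-12,-4.7,5],[0.062,0.52,-0.24],8.7],
    [[-12,-4.7,5],[0.062,0.52,-0.24],8.7],
    [[-12,-4.7,5],[0.062,0.52,-0.24],8.7],
    [[-12,-4.7,15],[0.062,0.52,-0.24],8.7],
    [[-12,-4.7,15],[0.062,0.52,-0.24],8.7],
    [[-12,-4.7,15],[0.062,0.52,-0.24],8.7],
    [[-12,-4.7,15],[0.062,0.52,-0.24],8.7]
  ]
}}

```text
time: 3.9
ee_pos: [0.5228, -0.2598, 0.1077]
eef_rot: [0.966, -0.017, 0.259, 0.006]
ft_force: [-0.2, 1.5, 0.6]
width: 0.0873
```

Run:
```python
from plan import *
s=st(); goal(TG-.1*dg,RG); goal(TG,RG)
x,e=solve([json.loads(l) for l in open("log.jsonl")],1e-4);print(np.round(x,4),e)
for n in("scene","top"):
    c=camera(n); b=(150,80,350,230) if n=="scene" else (220,100,420,250)
    cv2.imwrite(f"pics/pre_{n}.png",cv2.resize(c["frame"][b[1]:b[3],b[0]:b[2],::-1],None,fx=4,fy=4,interpolation=cv2.INTER_CUBIC))
```

```text
t 3.9 p [ 0.5228 -0.2598  0.1077] x [ 0.865 -0.031  0.501] y [-0.037 -0.999  0.003] z [ 0.5   -0.021 -0.866] F [-0.2  1.5  0.6] w 0.0873
q [ 0.758  0.005 -0.215  2.131 -0.45   0.583 -0.738]
row [0.12, -0.38, 0.31] [0.005, -0.001, -0.003] | dist mm 5 deg 0
row [0.11, -0.43, 10.31] [0.005, -0.001, -0.003] | dist mm 103 deg 0
[ 2.582e-01  0.000e+00 -2.180e-02  4.486e-01  0.000e+00 -2.350e-02
  4.900e-01 -0.000e+00 -4.000e-04  3.884e-01] 9.103224341000526e-09
```

View pics/pre_scene.png

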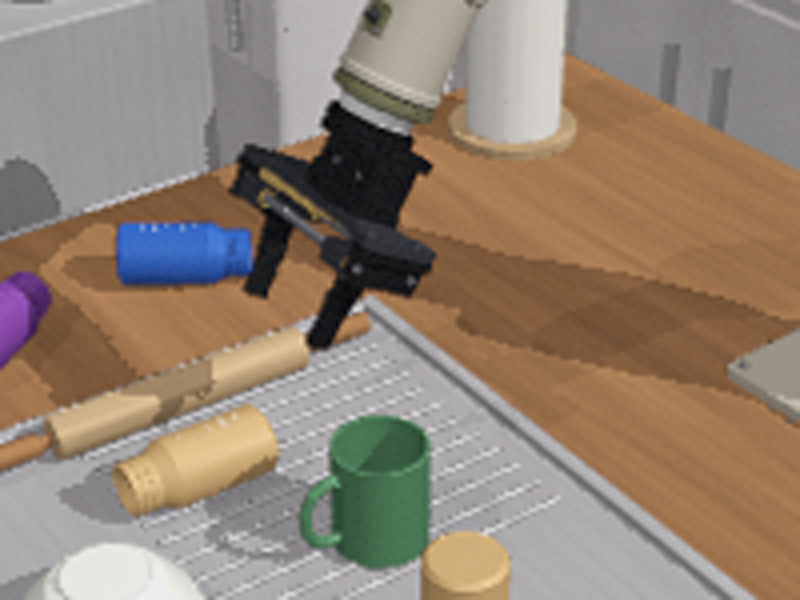

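View pics/pre_top.png

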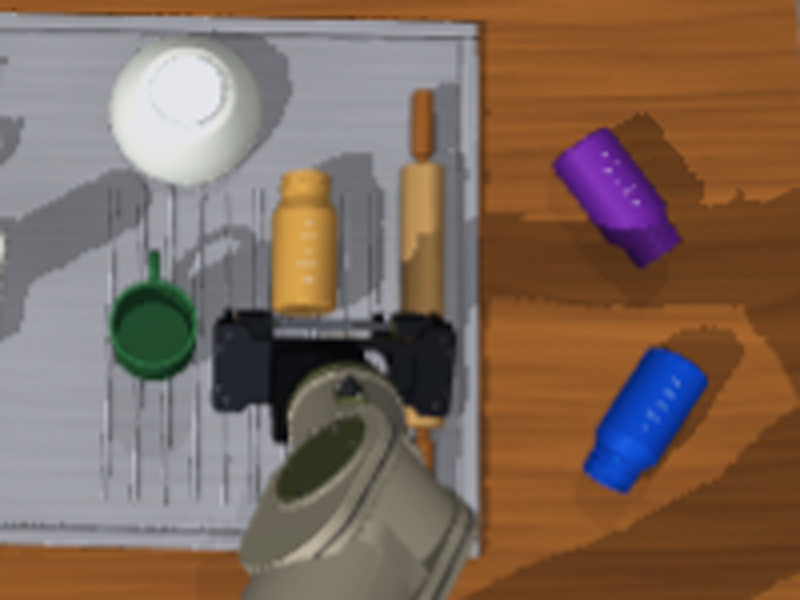

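{"method": "play_rows", "body": {
  "moves": [
    [[0.1,-0.4,3],[0.005,0,-0.003],8.7],
    [[0.1,-0.4,6],[0.005,0,-0.003],8.7],
    [[0.1,-0.4,8.5],[0.005,0,-0.003],8.7],
    [[0.1,-0.4,10.2],[0.005,0,-0.003],8.7],
    [[0.1,-0.4,10.2],[0.005,0,-0.003],8.7]
  ]
}}

```text
time: 4.62
ee_pos: [0.5742, -0.2572, 0.018]
eef_rot: [0.966, -0.015, 0.258, 0.003]
ft_force: [-0.6, -0.5, 0.0]
width: 0.0866
```

Run:
```python
from plan import *
s=st(); goal(TG,RG)
for n in("scene","top"):
    c=camera(n); b=(150,80,350,230) if n=="scene" else (220,100,420,250)
    cv2.imwrite(f"pics/gr_{n}.png",cv2.resize(c["frame"][b[1]:b[3],b[0]:b[2],::-1],None,fx=4,fy=4,interpolation=cv2.INTER_CUBIC))
```

```text
t 4.62 p [ 0.5742 -0.2572  0.018 ] x [ 0.866 -0.028  0.499] y [-0.031 -1.    -0.001] z [ 0.499 -0.015 -0.867] F [-0.6 -0.5  0. ] w 0.0866
q [ 0.712  0.241 -0.246  2.099 -0.468  0.371 -0.716]
row [0.17, 0.05, -0.02] [-0.001, 0.001, -0.0] | dist mm 2 deg 0
```

View pics/gr_scene.png

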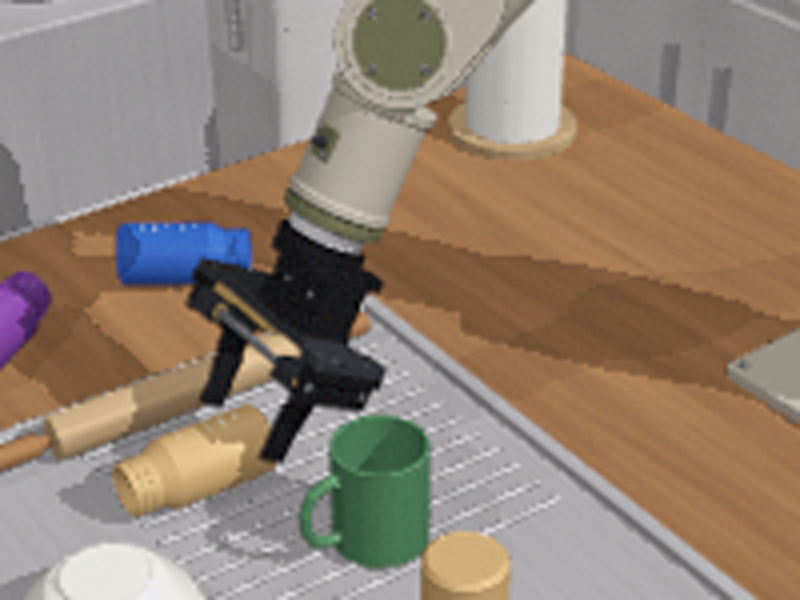

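View pics/gr_top.png

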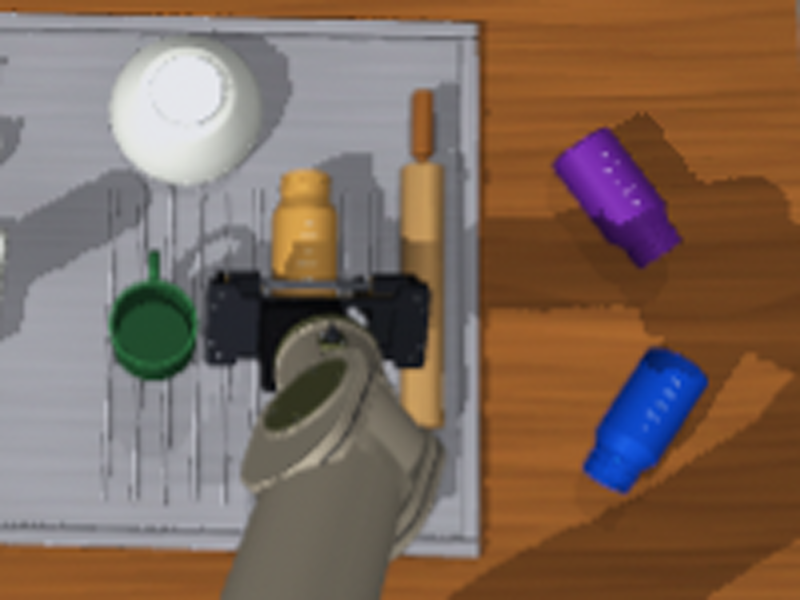

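{"method": "play_rows", "body": {
  "moves": [
    [[0.2,0,0],[0,0,0],5.5],
    [[0.2,0,0],[0,0,0],5.5],
    [[0.2,0,0],[0,0,0],5.5],
    [[0.2,0,0],[0,0,0],5.5],
    [[0.2,0,0],[0,0,0],5.5],
    [[0.2,0,0],[0,0,0],5.5]
  ],
  "grip_force": 30
}}

```text
time: 5.48
ee_pos: [0.5752, -0.2572, 0.0188]
eef_rot: [0.966, -0.015, 0.258, 0.004]
ft_force: [-1.2, 0.9, 0.3]
width: 0.0549
```

Run:
```python
from plan import *
s=st(); goal(s["ee_pos"]+[0,0,.2],RG)
```

```text
t 5.47 p [ 0.5752 -0.2572  0.0188] x [ 0.866 -0.028  0.499] y [-0.032 -0.999 -0.001] z [ 0.499 -0.015 -0.867] F [-1.2  0.9  0.3] w 0.0549
q [ 0.708  0.241 -0.244  2.096 -0.464  0.372 -0.721]
row [9.98, -0.02, -17.33] [-0.001, 0.001, -0.0] | dist mm 200 deg 0
```

Run:
```python
from plan import *
for n in("scene","top"):
    c=camera(n); b=(160,130,280,220) if n=="scene" else (250,110,350,185)
    cv2.imwrite(f"pics/cl_{n}.png",cv2.resize(c["frame"][b[1]:b[3],b[0]:b[2],::-1],(800,600),interpolation=cv2.INTER_CUBIC))
```

```text
(no output)
```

View pics/cl_scene.png

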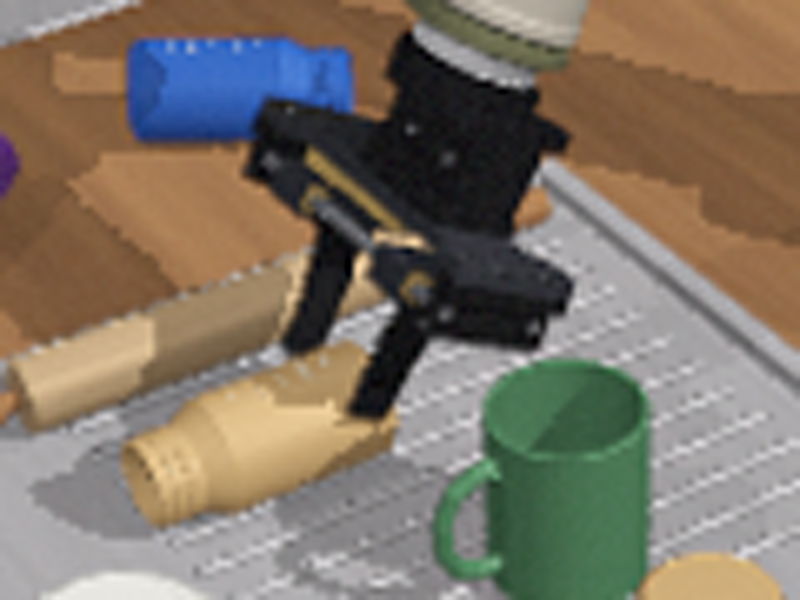

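View pics/cl_top.png

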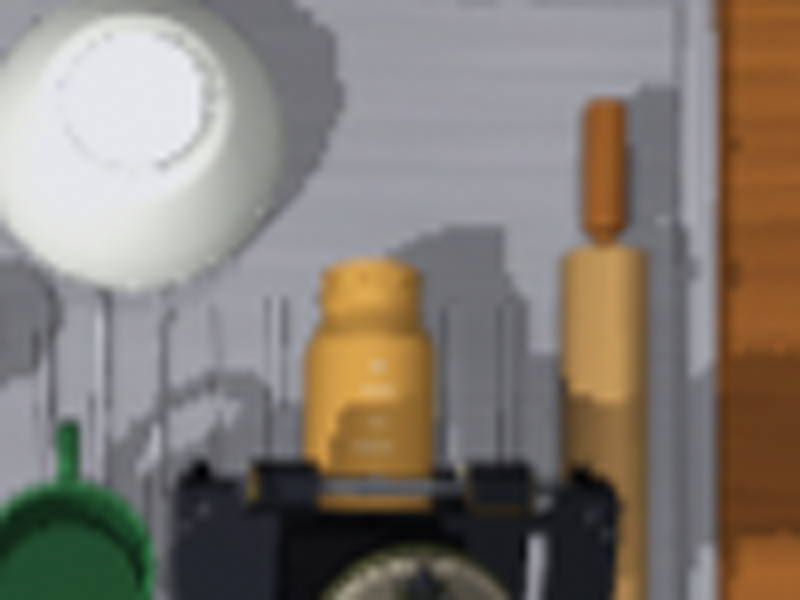

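Run:
```python
from plan import *
import pickle
s=read_state(); M=R.from_quat(s["eef_rot"]); c=pickle.load(open("c0.pkl","rb"))
for w in (.031,.04):
  for z in (0,-.019):
    P=s["ee_pos"]+M.apply([[0,-w,z],[0,w,z]])
    q=proj(c["scene"],P); print(w,z,np.round(q,1).tolist(),np.round((q-[160,130])*800/120,0).tolist(), np.round((proj(c["top"],P)-[250,110])*8,0).tolist())
```

```text
0.031 0 [[210.1, 201.2], [200.8, 192.1]] [[334.0, 475.0], [272.0, 414.0]] [[296.0, 462.0], [427.0, 464.0]]
0.031 -0.019 [[212.3, 196.3], [202.9, 187.3]] [[348.0, 442.0], [286.0, 382.0]] [[299.0, 475.0], [431.0, 477.0]]
0.04 0 [[211.5, 202.6], [199.5, 190.8]] [[343.0, 484.0], [264.0, 405.0]] [[277.0, 462.0], [446.0, 464.0]]
0.04 -0.019 [[213.7, 197.7], [201.6, 186.0]] [[358.0, 451.0], [277.0, 373.0]] [[279.0, 474.0], [450.0, 477.0]]
```

```bash
python3 - <<'E'
from plan import *
import pickle
c=pickle.load(open("c0.pkl","rb"))
for i,n in ((-3,"pre"),(-2,"gr"),(-1,"cl")):
    pass
L=[json.loads(l) for l in open("log.jsonl")]
for s,nm in ((L[0],"start"),(L[-3],"pre"),(L[-2],"gr"),(L[-1],"cl")):
  M=R.from_quat(s["eef_rot"]); w=s["width"]/2
  for z in (0,-.07):
    P=s["ee_pos"]+M.apply([[0,-w-.0075,z],[0,w+.0075,z],[0,-.095,z],[0,.095,z]])
    print(nm,z,"scene",((proj(c["scene"],P)-[150,80])*4).round(0).tolist(),"top",((proj(c["top"],P)-[220,100])*4).round(0).tolist())
E
python3 - <<'E'
import cv2
im=cv2.imread("pics/scene0.png"); cv2.imwrite("pics/st.png",cv2.resize(im[40:160,290:430],None,fx=5,fy=5,interpolation=cv2.INTER_CUBIC))
E
```

```text
start 0 scene [[358.0, 73.0], [271.0, 52.0], [398.0, 82.0], [234.0, 43.0]] top [[668.0, 638.0], [782.0, 583.0], [618.0, 661.0], [831.0, 560.0]]
start -0.07 scene [[357.0, 5.0], [267.0, -15.0], [397.0, 14.0], [230.0, -23.0]] top [[700.0, 641.0], [822.0, 584.0], [648.0, 667.0], [874.0, 559.0]]
pre 0 scene [[299.0, 386.0], [235.0, 329.0], [328.0, 413.0], [209.0, 306.0]] top [[257.0, 307.0], [373.0, 310.0], [208.0, 306.0], [423.0, 311.0]]
pre -0.07 scene [[333.0, 310.0], [267.0, 256.0], [364.0, 335.0], [240.0, 234.0]] top [[261.0, 335.0], [383.0, 337.0], [209.0, 334.0], [436.0, 338.0]]
gr 0 scene [[254.0, 497.0], [193.0, 437.0], [282.0, 525.0], [168.0, 413.0]] top [[247.0, 272.0], [354.0, 274.0], [201.0, 271.0], [401.0, 274.0]]
gr -0.07 scene [[286.0, 424.0], [223.0, 366.0], [316.0, 451.0], [197.0, 343.0]] top [[251.0, 296.0], [363.0, 297.0], [202.0, 295.0], [412.0, 298.0]]
cl 0 scene [[243.0, 487.0], [201.0, 446.0], [281.0, 525.0], [167.0, 412.0]] top [[264.0, 271.0], [338.0, 272.0], [201.0, 270.0], [401.0, 273.0]]
cl -0.07 scene [[275.0, 414.0], [231.0, 375.0], [314.0, 451.0], [196.0, 343.0]] top [[268.0, 295.0], [346.0, 296.0], [202.0, 294.0], [412.0, 297.0]]
```

View pics/st.png

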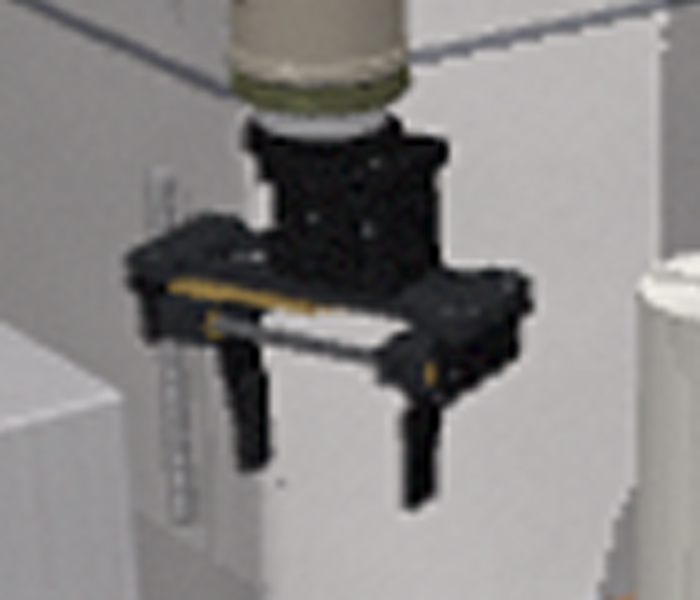

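{"method": "play_rows", "body": {
  "moves": [
    [[0,0,0],[0,0,0],8.7],
    [[0,0,0],[0,0,0],8.7],
    [[0,0,0],[0,0,0],8.7],
    [[0,0,-3],[0,0,0],8.7],
    [[0,0,-6],[0,0,0],8.7],
    [[0,0,-6],[0,0,0],8.7]
  ]
}}

```text
time: 6.32
ee_pos: [0.5457, -0.2577, 0.073]
eef_rot: [0.966, -0.016, 0.26, 0.005]
ft_force: [-0.1, -0.9, -0.9]
width: 0.0868
```

Run:
```python
from plan import *
import pickle
s=st(); cc={}
for n in("scene","top"):
    c=camera(n); cc[n]=c; b=(170,110,270,185) if n=="scene" else (260,130,360,205)
    im=cv2.resize(c["frame"][b[1]:b[3],b[0]:b[2]],(800,600),interpolation=cv2.INTER_NEAREST)
    M=R.from_quat(s["eef_rot"]); w=s["width"]/2
    for z,col in ((0,(255,0,0)),(-.036,(0,255,0))):
        for sx in (-.0095,.0095):
            for y in (-w,w,-.0585,.0585):
                q=(proj(c,s["ee_pos"]+M.apply([sx,y,z]))[0]+.5-[b[0],b[1]])*8; cv2.circle(im,tuple(int(v) for v in q),4,col,-1)
    cv2.imwrite(f"pics/tip_{n}.png",im[:,:,::-1])
pickle.dump((cc,s),open("c1.pkl","wb"))
```

```text
t 6.33 p [ 0.5457 -0.2577  0.073 ] x [ 0.865 -0.028  0.501] y [-0.033 -0.999  0.002] z [ 0.501 -0.018 -0.865] F [-0.1 -0.9 -0.9] w 0.0868
q [ 0.735  0.097 -0.228  2.122 -0.456  0.494 -0.734]
```

View pics/tip_scene.png

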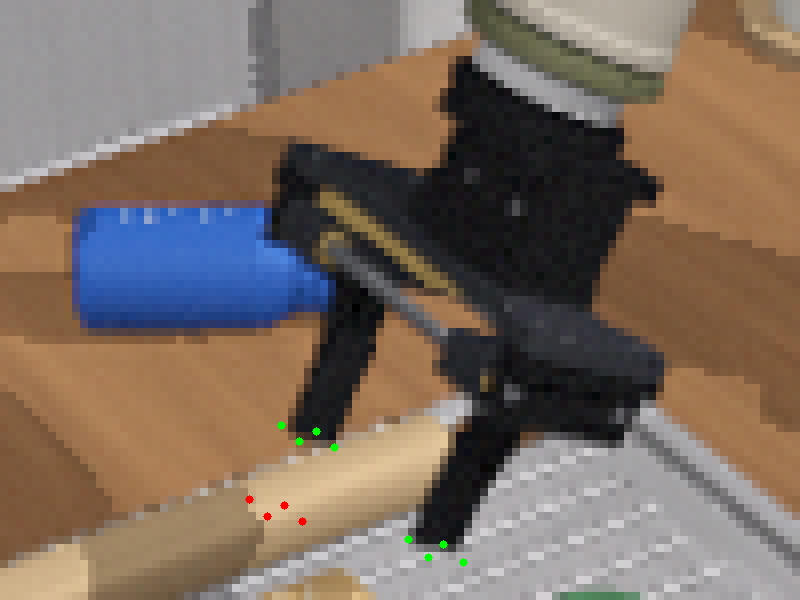

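View pics/tip_top.png

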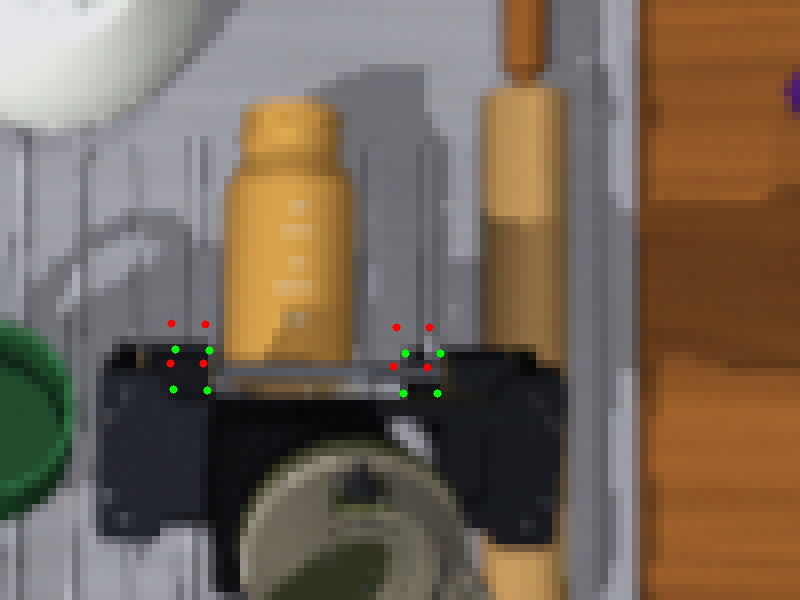

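```bash
sed -i 's/^TG=.*/OFF=.0555; TG=G+OFF*dg/' plan.py
python3 - <<'E'
from plan import *
s=st(); goal(TG,RG)
x,e=solve([json.loads(l) for l in open("log.jsonl")],1e-4);print(e,np.round(x,4)); print(ik(TG,RG,x,[s["joint_positions"]],0))
E
```

```text
t 6.42 p [ 0.5454 -0.2566  0.0708] x [ 0.866 -0.028  0.499] y [-0.032 -0.999 -0.   ] z [ 0.499 -0.016 -0.866] F [ 0.5  0.2 -0.7] w 0.0867
q [ 0.734  0.101 -0.229  2.123 -0.456  0.493 -0.734]
row [0.03, 0.02, 9.63] [-0.0, 0.001, -0.0] | dist mm 96 deg 0
2.0428763125579508e-09 [ 2.582e-01  0.000e+00 -2.180e-02  4.486e-01  0.000e+00 -2.350e-02
  4.900e-01 -0.000e+00 -4.000e-04  3.884e-01]
(np.float64(1.0225205599918782e-06), array([ 0.69568279,  0.32872117, -0.25286098,  2.07140028, -0.46758121,
        0.30422586, -0.7113917 ]))
```

{"method": "play_rows", "body": {
  "moves": [
    [[0,0,3],[0,0,0],8.7],
    [[0,0,6],[0,0,0],8.7],
    [[0,0,7.5],[0,0,0],8.7],
    [[0,0,9],[0,0,0],8.7],
    [[0,0,9.6],[0,0,0],8.7],
    [[0,0,9.6],[0,0,0],8.7]
  ]
}}

```text
time: 7.18
ee_pos: [0.5932, -0.258, -0.0124]
eef_rot: [0.966, -0.016, 0.258, 0.004]
ft_force: [0.1, -0.3, 0.8]
width: 0.087
```

Run:
```python
from plan import *
s=st(); goal(TG,RG)
for n in("scene","top"):
    c=camera(n); b=(150,110,290,215) if n=="scene" else (240,110,360,200)
    cv2.imwrite(f"pics/g2_{n}.png",cv2.resize(c["frame"][b[1]:b[3],b[0]:b[2],::-1],(800,600),interpolation=cv2.INTER_CUBIC))
```

```text
t 7.17 p [ 0.5932 -0.258  -0.0124] x [ 0.866 -0.028  0.499] y [-0.032 -0.999 -0.001] z [ 0.499 -0.015 -0.867] F [ 0.1 -0.3  0.8] w 0.087
q [ 0.694  0.328 -0.251  2.071 -0.467  0.307 -0.713]
row [0.03, 0.03, 0.04] [-0.001, 0.001, -0.0] | dist mm 1 deg 0
```

View pics/g2_scene.png

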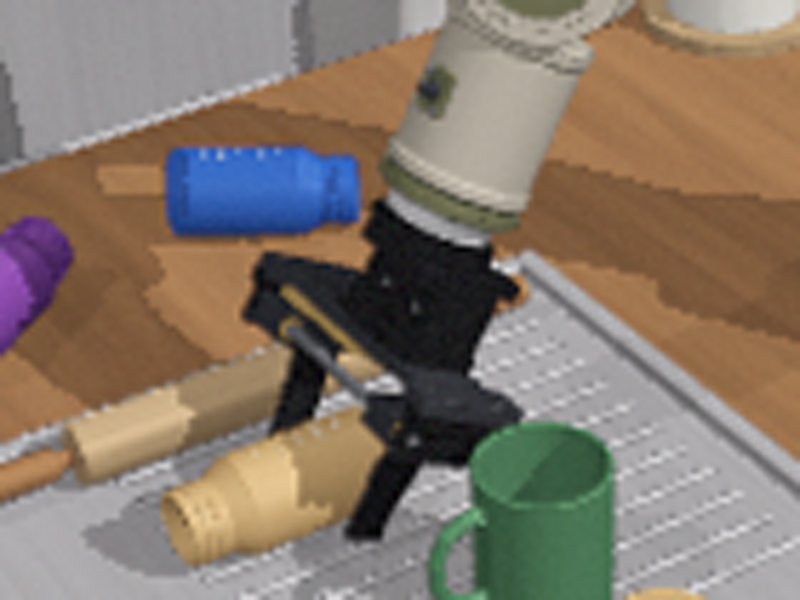

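View pics/g2_top.png

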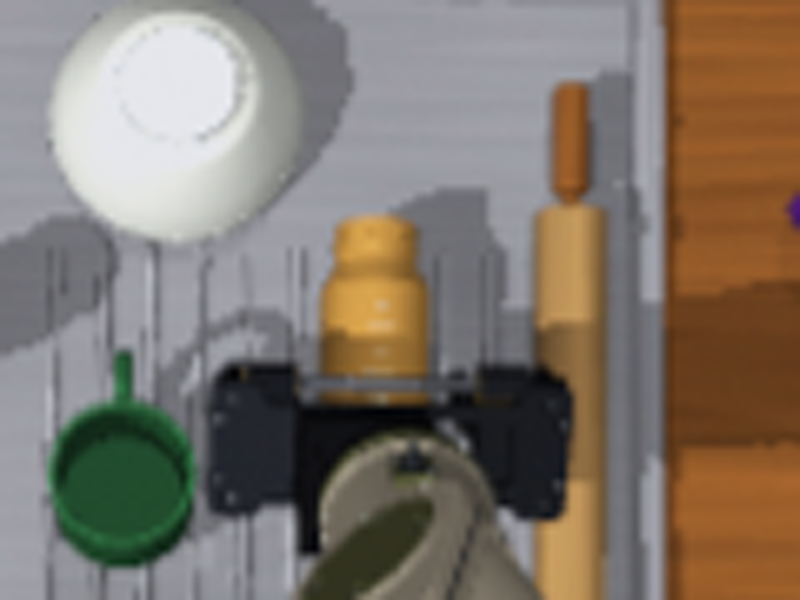

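Now the fingertips are below the bottle axis (tip at (365,530) in the scene crop), clear of the mug. Close.

{"method": "play_rows", "body": {
  "moves": [
    [[0,0,0],[0,0,0],5.2],
    [[0,0,0],[0,0,0],5.2],
    [[0,0,0],[0,0,0],5.2],
    [[0,0,0],[0,0,0],5.2],
    [[0,0,0],[0,0,0],5.2]
  ],
  "grip_force": 30
}}

```text
time: 7.9
ee_pos: [0.5933, -0.2579, -0.0121]
eef_rot: [0.966, -0.016, 0.258, 0.004]
ft_force: [-2.8, 2.1, 3.9]
width: 0.0622
```

Run:
```python
from plan import *
s=st(); goal(s["ee_pos"]+[0,0,.2],RG)
```

```text
t 7.9 p [ 0.5933 -0.2579 -0.0121] x [ 0.866 -0.028  0.499] y [-0.032 -0.999 -0.001] z [ 0.499 -0.015 -0.866] F [-2.8  2.1  3.9] w 0.0622
q [ 0.694  0.327 -0.251  2.072 -0.467  0.307 -0.713]
row [9.98, -0.01, -17.33] [-0.001, 0.001, -0.0] | dist mm 200 deg 0
```

{"method": "play_rows", "body": {
  "moves": [
    [[1,0,-1.73],[0,0,0],5.2],
    [[3,0,-5.2],[0,0,0],5.2],
    [[5,0,-8.7],[0,0,0],5.2],
    [[7.5,0,-13],[0,0,0],5.2],
    [[10,0,-17.3],[0,0,0],5.2],
    [[10,0,-17.3],[0,0,0],5.2]
  ]
}}

```text
time: 8.65
ee_pos: [0.5956, -0.2593, 0.1926]
eef_rot: [0.965, -0.015, 0.261, 0.006]
ft_force: [0.9, 0.1, -1.5]
width: 0.0619
```

Run:
```python
from plan import *
import pickle
s=st()
cs={n:camera(n) for n in ("scene","top")}; pickle.dump((cs,s),open("c2.pkl","wb"))
for n,c in cs.items():
    b=(120,60,320,210) if n=="scene" else (220,70,420,220)
    cv2.imwrite(f"pics/l_{n}.png",cv2.resize(c["frame"][b[1]:b[3],b[0]:b[2],::-1],(800,600),interpolation=cv2.INTER_CUBIC))
# plan hang
x,e=solve([json.loads(l) for l in open("log.jsonl")],1e-4)
hd=np.array([0,-1,0]); y=np.cross([0,0,1],hd)
for phi in (270,250,290):
    hd=np.array([np.cos(np.radians(phi)),np.sin(np.radians(phi)),0]); y=np.cross([0,0,1],hd)
    d=np.sin(al)*hd-np.array([0,0,np.cos(al)])
    for dz in (.16,.0):
        H=pegb+np.array([0,0,.136-sg+dz])+OFF*d
        print(phi,dz,H.round(3),[np.round(v,3) for v in ik(H,Rt(d,y),x,[s["joint_positions"]],0)])
```

```text
t 8.65 p [ 0.5956 -0.2593  0.1926] x [ 0.863 -0.026  0.505] y [-0.032 -0.999  0.003] z [ 0.504 -0.019 -0.863] F [ 0.9  0.1 -1.5] w 0.0619
q [ 0.618  0.039 -0.155  1.905 -0.308  0.734 -0.957]
270 0.16 [0.586 0.141 0.246] [np.float64(0.0), array([-0.701,  0.707, -0.072,  1.193,  0.798,  1.993, -0.731])]
270 0.0 [0.586 0.141 0.086] [np.float64(0.0), array([-0.724,  0.872, -0.032,  1.274,  0.73 ,  1.803, -0.895])]
250 0.16 [0.57  0.144 0.246] [np.float64(0.013), array([-1.118,  1.154,  1.212,  0.974, -0.079,  2.03 , -0.352])]
250 0.0 [0.57  0.144 0.086] [np.float64(0.0), array([-0.669,  1.02 ,  0.044,  1.003,  0.525,  2.013, -0.98 ])]
290 0.16 [0.602 0.144 0.246] [np.float64(0.0), array([-0.654,  0.537, -0.235,  1.472,  0.98 ,  1.788, -0.659])]
290 0.0 [0.602 0.144 0.086] [np.float64(0.0), array([-0.722,  0.721, -0.14 ,  1.551,  0.948,  1.603, -0.857])]
```

View pics/l_scene.png

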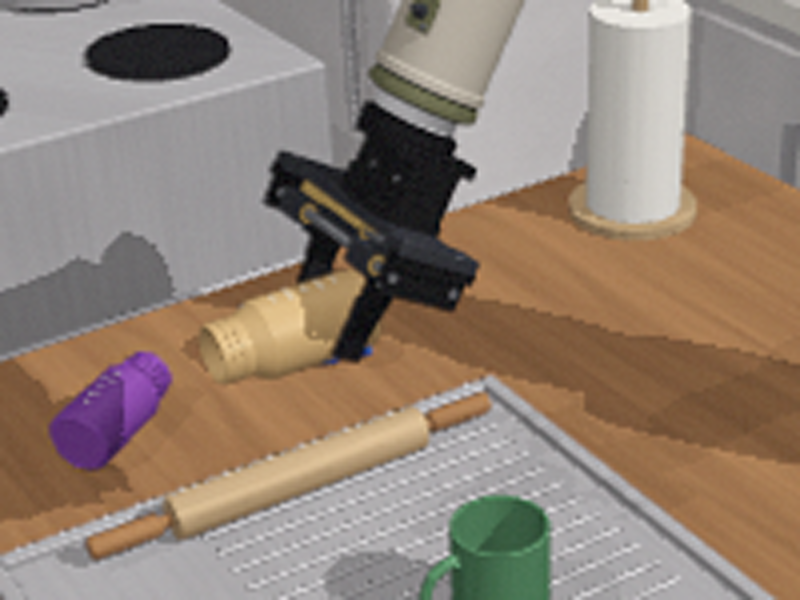

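```bash
cat >> plan.py <<'E'
def hang(phi,dz,sgx=sg):
    hd=np.array([np.cos(np.radians(phi)),np.sin(np.radians(phi)),0]); y=np.cross([0,0,1],hd)
    d=np.sin(al)*hd-np.array([0,0,np.cos(al)]); return pegb+np.array([0,0,.136-sgx+dz])+OFF*d, Rt(d,y)
E
python3 - <<'E'
from plan import *
s=st(); x,e=solve([json.loads(l) for l in open("log.jsonl")],1e-4)
for phi in (280,290,300):
    P,Rg=hang(phi,.2); goal(P,Rg,s)
    R0=R.from_quat(s["eef_rot"]); w=(R0.inv()*Rg).as_rotvec(); q=s["joint_positions"]
    for f in (.25,.5,.75,1):
        p=s["ee_pos"]+f*(P-s["ee_pos"]); Rm=R0*R.from_rotvec(f*w); e,q=ik(p,Rm,x,[q],0)
        G=p-OFF*Rm.apply([0,0,1]); print("  ",f,round(e,4),q.round(2),"grasp",G.round(3),"mouth dir",(Rm.apply([np.sin(al),0,np.cos(al)])).round(2))
E
```

```text
t 8.75 p [ 0.5933 -0.2581  0.1871] x [ 0.866 -0.028  0.499] y [-0.032 -0.999 -0.001] z [ 0.499 -0.015 -0.867] F [-0.9  0.3 -1. ] w 0.0622
q [ 0.618  0.042 -0.155  1.91  -0.309  0.732 -0.956]
row [3.92, -39.96, -9.16] [-0.499, -1.104, -1.857] | dist mm 412 deg 127
   0.25 0.0 [ 0.37  0.06 -0.31  1.77  0.22  1.03 -1.2 ] grasp [ 0.579 -0.148  0.264] mouth dir [ 0.91  0.25 -0.32]
   0.5 0.0 [ 0.08  0.22 -0.41  1.6   0.56  1.42 -1.2 ] grasp [ 0.588 -0.034  0.286] mouth dir [ 0.67  0.36 -0.65]
   0.75 0.0 [-0.23  0.43 -0.45  1.42  0.81  1.77 -1.03] grasp [0.591 0.08  0.302] mouth dir [ 0.33  0.27 -0.91]
   1 0.0 [-0.5   0.63 -0.45  1.28  1.03  2.03 -0.69] grasp [0.586 0.189 0.314] mouth dir [-0. -0. -1.]
row [4.61, -40.2, -8.76] [-0.545, -1.004, -2.027] | dist mm 414 deg 133
   0.25 0.0 [ 0.38  0.05 -0.32  1.8   0.23  0.99 -1.17] grasp [ 0.579 -0.147  0.264] mouth dir [ 0.91  0.28 -0.31]
   0.5 0.0 [ 0.1   0.18 -0.44  1.66  0.59  1.35 -1.17] grasp [ 0.588 -0.032  0.285] mouth dir [ 0.65  0.4  -0.64]
   0.75 0.0 [-0.2   0.37 -0.5   1.52  0.86  1.68 -0.98] grasp [0.59  0.081 0.301] mouth dir [ 0.31  0.3  -0.9 ]
   1 0.0 [-0.46  0.54 -0.51  1.42  1.09  1.91 -0.64] grasp [0.586 0.189 0.314] mouth dir [-0. -0. -1.]
row [5.26, -40.58, -8.38] [-0.59, -0.893, -2.193] | dist mm 418 deg 140
   0.25 0.0 [ 0.4   0.03 -0.33  1.83  0.24  0.95 -1.15] grasp [ 0.579 -0.145  0.263] mouth dir [ 0.91  0.3  -0.29]
   0.5 0.0 [ 0.12  0.14 -0.48  1.72  0.63  1.27 -1.14] grasp [ 0.588 -0.03   0.284] mouth dir [ 0.64  0.44 -0.63]
   0.75 0.0 [-0.16  0.31 -0.55  1.62  0.91  1.58 -0.94] grasp [0.59  0.082 0.3  ] mouth dir [ 0.3   0.32 -0.9 ]
   1 0.0 [-0.41  0.46 -0.58  1.56  1.15  1.79 -0.58] grasp [0.586 0.189 0.314] mouth dir [-0. -0. -1.]
```

Run:
```python
from plan import *
import pickle
c=pickle.load(open("c0.pkl","rb"))
for p in ((119,190),(148,190),(119,227),(148,227)): print("top z.06",atz(c["top"],p,.06).round(3))
for p in ((368,311),(402,292)): print("sc floor",atz(c["scene"],p,.004).round(3))
for p in ((345,258),(385,263),(353,285)): print("sc floor",atz(c["scene"],p,.004).round(3))
s=read_state(); P,Rg=hang(285,.19); R0=R.from_quat(s["eef_rot"]); w=(R0.inv()*Rg).as_rotvec(); d=R0.inv().apply(P-s["ee_pos"])*100
print(w.round(3),d.round(2))
```

```text
top z.06 [0.494 0.395 0.06 ]
top z.06 [0.493 0.289 0.06 ]
top z.06 [0.359 0.39  0.06 ]
top z.06 [0.357 0.285 0.06 ]
sc floor [0.489 0.382 0.004]
sc floor [0.369 0.398 0.004]
sc floor [0.398 0.219 0.004]
sc floor [0.321 0.303 0.004]
sc floor [0.455 0.301 0.004]
[-0.522 -1.055 -1.942] [  3.77 -40.07  -8.09]
```

{"method": "play_rows", "body": {
  "moves": [
    [[0.3,-3.2,-1.2],[-0.042,-0.084,-0.155],5.2],
    [[0.6,-6.4,-2.4],[-0.084,-0.169,-0.311],5.2],
    [[0.9,-9.6,-3.6],[-0.125,-0.253,-0.466],5.2],
    [[1.2,-12.8,-4.4],[-0.167,-0.338,-0.621],5.2],
    [[1.5,-16,-5],[-0.209,-0.422,-0.777],5.2],
    [[1.8,-19.2,-5.4],[-0.251,-0.506,-0.932],5.2],
    [[2.1,-22.4,-5.8],[-0.292,-0.591,-1.088],5.2],
    [[2.4,-25.6,-6.2],[-0.334,-0.675,-1.243],5.2]
  ]
}}

```text
time: 9.75
ee_pos: [0.5913, -0.0011, 0.2516]
eef_rot: [0.808, 0.499, -0.112, 0.293]
ft_force: [0.7, -0.3, -0.9]
width: 0.062
```

Run:
```python
from plan import *
s=st(); goal(*hang(285,.19),s)
```

```text
t 9.75 p [ 0.5913 -0.0011  0.2516] x [ 0.477  0.741 -0.473] y [ 0.872 -0.331  0.361] z [ 0.111 -0.585 -0.804] F [ 0.7 -0.3 -0.9] w 0.062
q [-0.014  0.319 -0.56   1.541  0.752  1.607 -1.118]
row [9.82, -3.24, -10.31] [-0.188, -0.378, -0.692] | dist mm 146 deg 46
```

{"method": "play_rows", "body": {
  "moves": [
    [[1.9,-0.6,-2.1],[-0.038,-0.076,-0.138],5.2],
    [[3.9,-1.3,-4.1],[-0.075,-0.151,-0.277],5.2],
    [[5.9,-1.9,-6.2],[-0.113,-0.227,-0.415],5.2],
    [[7.9,-2.6,-8.2],[-0.15,-0.302,-0.554],5.2],
    [[9.8,-3.2,-10.3],[-0.188,-0.378,-0.692],5.2],
    [[9.8,-3.2,-10.3],[-0.188,-0.378,-0.692],5.2],
    [[9.8,-3.2,-10.3],[-0.188,-0.378,-0.692],5.2]
  ]
}}

```text
time: 10.62
ee_pos: [0.5995, 0.1407, 0.2773]
eef_rot: [0.53, 0.685, -0.303, 0.397]
ft_force: [-0.0, -0.4, -0.2]
width: 0.0621
```

Run:
```python
from plan import *
import pickle
s=st(); goal(*hang(285,.19),s)
cs={n:camera(n) for n in ("scene","top")}; pickle.dump((cs,s),open("c3.pkl","wb"))
for n,c in cs.items():
    b=(200,150,400,300) if n=="scene" else (110,80,310,230)
    cv2.imwrite(f"pics/h_{n}.png",cv2.resize(c["frame"][b[1]:b[3],b[0]:b[2],::-1],(800,600),interpolation=cv2.INTER_CUBIC))
```

```text
t 10.62 p [0.5995 0.1407 0.2773] x [-0.123  0.486 -0.865] y [0.967 0.254 0.005] z [ 0.222 -0.836 -0.501] F [-0.  -0.4 -0.2] w 0.0621
q [-0.406  0.617 -0.589  1.355  1.112  2.    -0.701]
row [0.2, -0.06, -0.12] [-0.002, -0.002, -0.007] | dist mm 2 deg 0
```

View pics/h_scene.png

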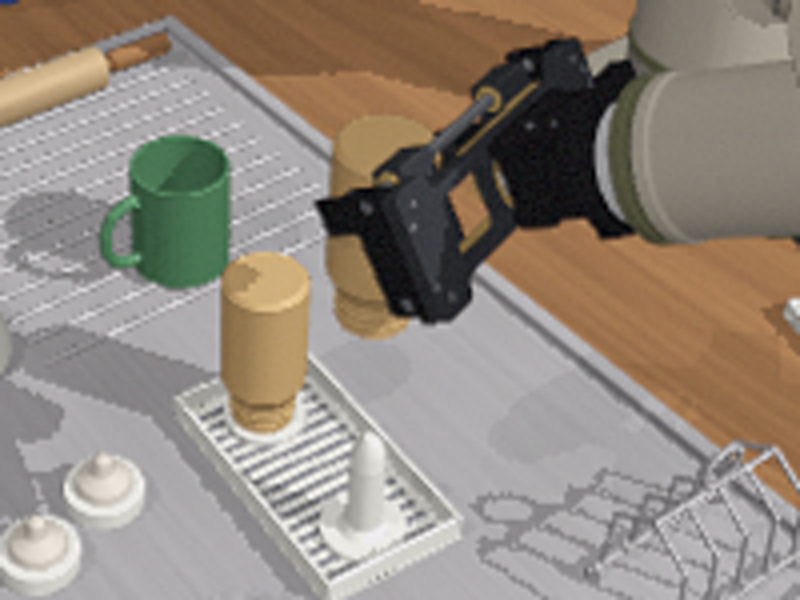

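View pics/h_top.png

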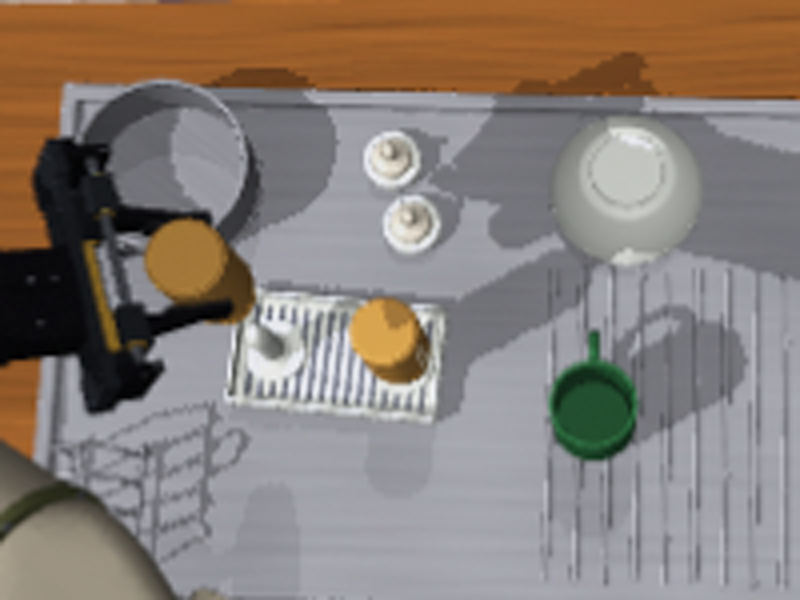

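```bash
cat > ov.py <<'E'
from plan import *
from fit import *
import pickle
def ov(f,name,items,bs):
    cs,s=pickle.load(open(f,"rb"))
    for n,c in cs.items():
        b=bs[n]; k=800/(b[2]-b[0]); im=cv2.resize(c["frame"][b[1]:b[3],b[0]:b[2]],(800,600),interpolation=cv2.INTER_CUBIC)
        for o,a,prof,col in items:
            for sx,r in prof:
                q=(proj(c,circ(o+a*sx,a,r))+.5-[b[0],b[1]])*k; cv2.polylines(im,[q.astype(np.int32)],True,col,1)
        cv2.imwrite(f"pics/{name}_{n}.png",im[:,:,::-1])
E
python3 - <<'E'
from ov import *
cs,s=pickle.load(open("c3.pkl","rb"))
M=R.from_quat(s["eef_rot"]); ax=M.apply([np.sin(al),0,np.cos(al)]); G=s["ee_pos"]-OFF*M.apply([0,0,1])
print(ax,G); base=G-sg*ax
ov("c3.pkl","ho",[(base,ax,BOT,(255,0,0))],{"scene":(240,160,340,235),"top":(120,110,220,185)})
E
```

```text
[ 0.00420412  0.00281259 -0.99998721] [0.58718158 0.18713854 0.30517839]
```

View pics/ho_scene.png

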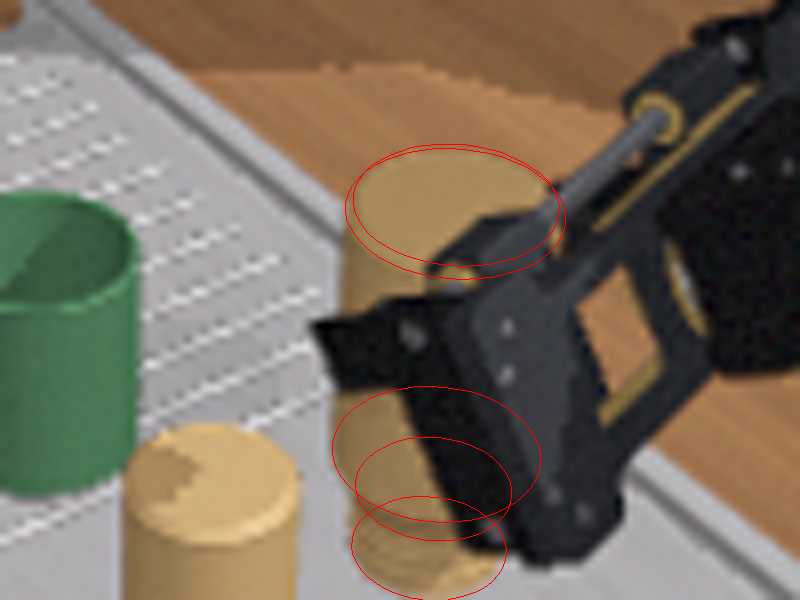

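View pics/ho_top.png

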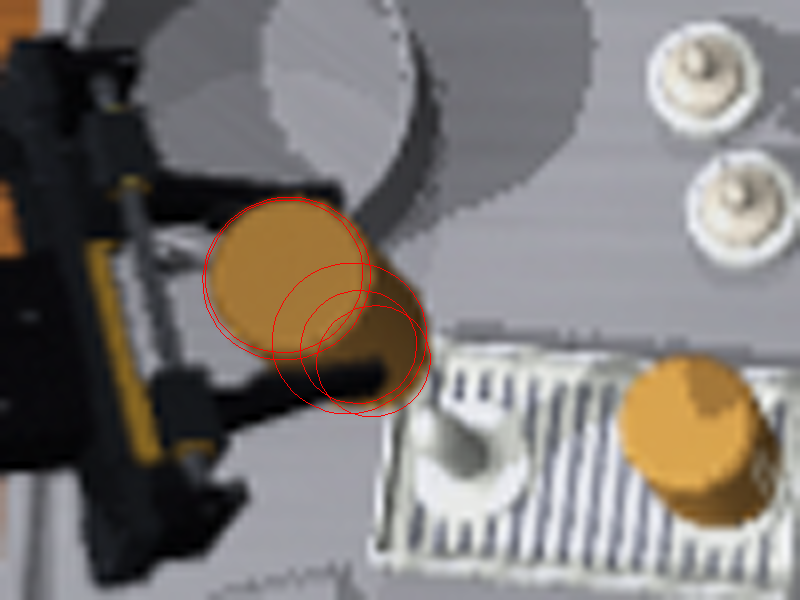

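Run:
```python
from plan import *
s=st(); goal(*hang(285,.19),s); goal(*hang(285,.10),s)
```

```text
t 10.72 p [0.5998 0.1399 0.2786] x [-0.121  0.487 -0.865] y [0.968 0.252 0.007] z [ 0.222 -0.836 -0.502] F [ 0.6 -0.4 -0.2] w 0.0624
q [-0.405  0.615 -0.589  1.355  1.112  2.    -0.701]
row [0.35, -0.06, -0.14] [-0.002, -0.002, -0.009] | dist mm 4 deg 1
row [8.14, -0.12, 4.38] [-0.002, -0.002, -0.009] | dist mm 92 deg 1
```

{"method": "play_rows", "body": {
  "moves": [
    [[2.5,0,1.3],[-0.002,-0.002,-0.009],5.2],
    [[5,-0.1,2.7],[-0.002,-0.002,-0.009],5.2],
    [[7,-0.1,3.8],[-0.002,-0.002,-0.009],5.2],
    [[8.1,-0.1,4.4],[-0.002,-0.002,-0.009],5.2],
    [[8.1,-0.1,4.4],[-0.002,-0.002,-0.009],5.2]
  ]
}}

```text
time: 11.35
ee_pos: [0.5983, 0.1434, 0.1859]
eef_rot: [0.526, 0.688, -0.305, 0.397]
ft_force: [1.1, 0.1, -0.3]
width: 0.0625
```

Run:
```python
from ov import *
s=st(); goal(*hang(285,.10),s); goal(*hang(285,.05),s); goal(*hang(285,.0),s)
cs={n:camera(n) for n in ("scene","top")}; pickle.dump((cs,s),open("c4.pkl","wb"))
M=R.from_quat(s["eef_rot"]); ax=M.apply([np.sin(al),0,np.cos(al)]); G=s["ee_pos"]-OFF*M.apply([0,0,1])
print(ax,G); base=G-sg*ax
ov("c4.pkl","h2",[(base,ax,BOT,(255,0,0)),(pegb,np.array([0,0,1.]),[(.006,.03),(.091,.002)],(0,0,255))],{"scene":(240,195,360,285),"top":(120,110,220,185)})
```

```text
t 11.35 p [0.5983 0.1434 0.1859] x [-0.131  0.482 -0.866] y [ 0.965  0.26  -0.002] z [ 0.225 -0.837 -0.499] F [ 1.1  0.1 -0.3] w 0.0625
q [-0.411  0.71  -0.582  1.426  1.11   1.922 -0.83 ]
row [-0.07, -0.01, 0.05] [0.001, 0.001, 0.002] | dist mm 1 deg 0
row [4.26, -0.0, 2.55] [0.001, 0.001, 0.002] | dist mm 50 deg 0
row [8.59, 0.01, 5.04] [0.001, 0.001, 0.002] | dist mm 100 deg 0
[-0.00145605 -0.0010581  -0.99999838] [0.58587223 0.18979212 0.21361437]
```

View pics/h2_scene.png

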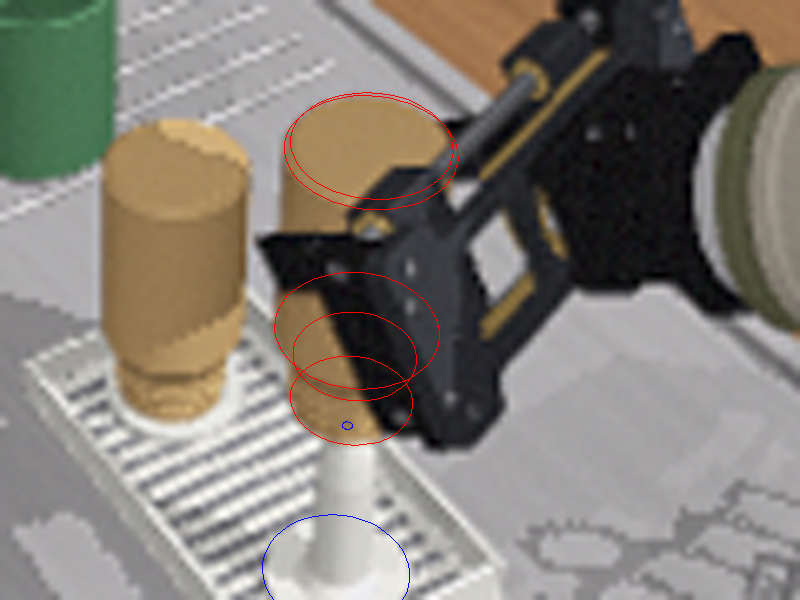

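View pics/h2_top.png

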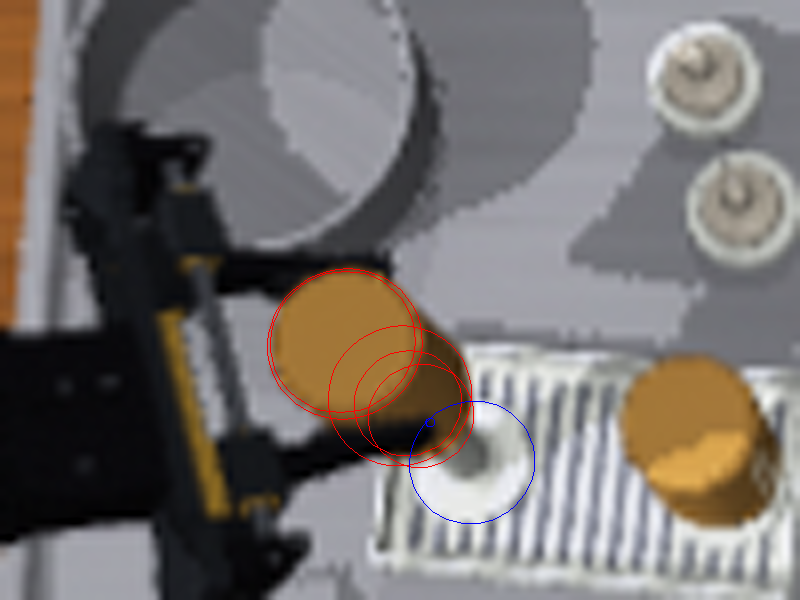

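{"method": "play_rows", "body": {
  "moves": [
    [[1.3,0,0.8],[0,0,0],5.2],
    [[2.6,0,1.5],[0,0,0],5.2],
    [[3.9,0,2.3],[0,0,0],5.2],
    [[5.2,0,3],[0,0,0],5.2],
    [[6.5,0,3.8],[0,0,0],5.2],
    [[6.5,0,3.8],[0,0,0],5.2]
  ]
}}

```text
time: 12.2
ee_pos: [0.5981, 0.1428, 0.1099]
eef_rot: [0.526, 0.688, -0.305, 0.397]
ft_force: [-0.2, -0.4, -0.1]
width: 0.0619
```

Run:
```python
from ov import *
s=st(); goal(*hang(285,.0),s)
cs={n:camera(n) for n in ("scene","top")}; pickle.dump((cs,s),open("c5.pkl","wb"))
M=R.from_quat(s["eef_rot"]); ax=M.apply([np.sin(al),0,np.cos(al)]); G=s["ee_pos"]-OFF*M.apply([0,0,1])
print(ax,G); base=G-sg*ax
ov("c5.pkl","h3",[(base,ax,BOT,(255,0,0)),(pegb,np.array([0,0,1.]),[(.006,.03)],(0,0,255))],{"scene":(240,210,360,300),"top":(120,110,220,185)})
```

```text
t 12.2 p [0.5981 0.1428 0.1099] x [-0.132  0.481 -0.867] y [ 0.965  0.261 -0.003] z [ 0.225 -0.837 -0.499] F [-0.2 -0.4 -0.1] w 0.0619
q [-0.419  0.803 -0.566  1.457  1.124  1.859 -0.928]
row [2.03, 0.03, 1.2] [0.0, 0.001, 0.003] | dist mm 24 deg 0
[-0.00232493 -0.00172464 -0.99999581] [0.58565673 0.18923428 0.13758369]
```

View pics/h3_scene.png

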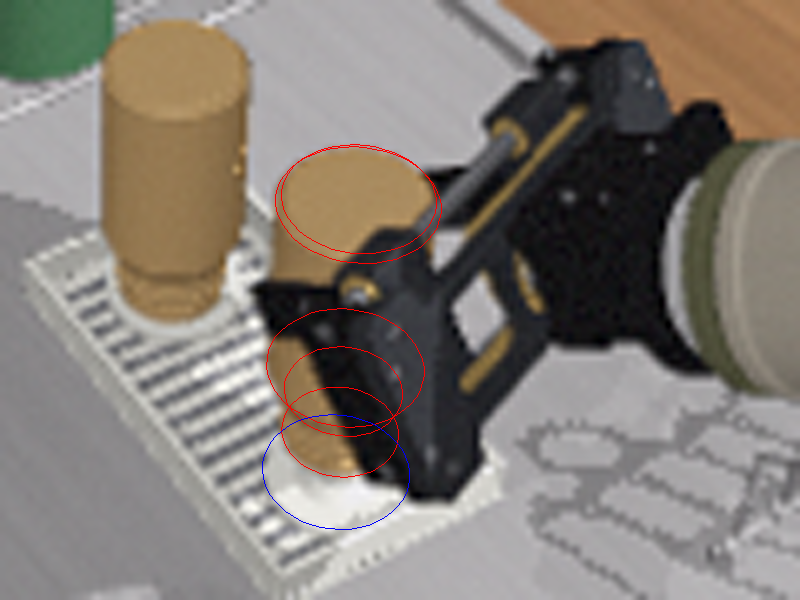

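{"method": "play_rows", "body": {
  "moves": [
    [[0.6,0,0.35],[0,0,0],5.2],
    [[1.2,0,0.7],[0,0,0],5.2],
    [[1.6,0,0.95],[0,0,0],5.2],
    [[1.8,0,1.05],[0,0,0],5.2],
    [[1.8,0,1.05],[0,0,0],5.2]
  ]
}}

```text
time: 12.92
ee_pos: [0.5985, 0.1431, 0.0904]
eef_rot: [0.526, 0.688, -0.304, 0.397]
ft_force: [-0.4, -0.2, -0.9]
width: 0.0623
```

{"method": "play_rows", "body": {
  "moves": [
    [[0.1,0,0.06],[0,0,0],5.2],
    [[0.2,0,0.12],[0,0,0],5.2],
    [[0.2,0,0.12],[0,0,0],5.2]
  ]
}}

```text
time: 13.3
ee_pos: [0.5985, 0.1431, 0.0881]
eef_rot: [0.526, 0.688, -0.304, 0.397]
ft_force: [0.7, -0.0, -0.3]
width: 0.062
```

Run:
```python
from ov import *
s=st(); goal(*hang(285,.0),s)
cs={n:camera(n) for n in ("scene","top")}; pickle.dump((cs,s),open("c6.pkl","wb"))
da=np.array([.5745,.066,.144])
ov("c6.pkl","h4",[(da+[.0125,.1234,0],np.array([0,0,-1.]),BOT,(255,0,0))],{"scene":(240,210,360,300),"top":(120,110,220,185)})
```

```text
t 13.3 p [0.5985 0.1431 0.0881] x [-0.131  0.482 -0.866] y [ 0.965  0.261 -0.001] z [ 0.225 -0.836 -0.5  ] F [ 0.7 -0.  -0.3] w 0.062
q [-0.423  0.832 -0.56   1.461  1.13   1.841 -0.955]
row [0.14, -0.02, 0.13] [0.001, 0.0, 0.001] | dist mm 2 deg 0
```

View pics/h4_scene.png

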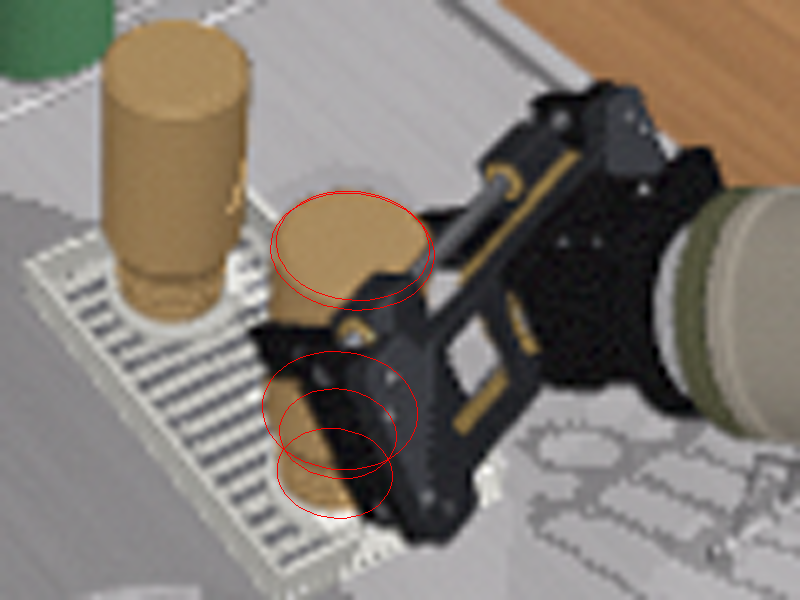

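{"method": "play_rows", "body": {
  "moves": [
    [[0.1,0,0.06],[0,0,0],5.2],
    [[0.2,0,0.12],[0,0,0],5.2],
    [[0.2,0,0.12],[0,0,0],5.2]
  ]
}}

```text
time: 13.78
ee_pos: [0.5986, 0.143, 0.086]
eef_rot: [0.526, 0.687, -0.304, 0.397]
ft_force: [0.9, -0.5, 0.4]
width: 0.0623
```

{"method": "play_rows", "body": {
  "moves": [
    [[0.1,0,0.06],[0,0,0],5.2],
    [[0.15,0,0.09],[0,0,0],5.2],
    [[0.15,0,0.09],[0,0,0],5.2]
  ]
}}

```text
time: 14.15
ee_pos: [0.5987, 0.1429, 0.0859]
eef_rot: [0.527, 0.687, -0.304, 0.398]
ft_force: [-2.4, -0.2, 9.9]
width: 0.0619
```

{"method": "play_rows", "body": {
  "moves": [
    [[-0.05,0,-0.03],[0,0,0],6.6],
    [[-0.05,0,-0.03],[0,0,0],8.7],
    [[-0.05,0,-0.03],[0,0,0],8.7],
    [[-0.05,0,-0.03],[0,0,0],8.7]
  ]
}}

```text
time: 14.65
ee_pos: [0.5985, 0.143, 0.0845]
eef_rot: [0.526, 0.688, -0.304, 0.397]
ft_force: [-0.3, 0.3, -0.7]
width: 0.0846
```

{"method": "play_rows", "body": {
  "moves": [
    [[0,0,-2],[0,0,0],8.7],
    [[0,0,-5],[0,0,0],8.7],
    [[0,0,-8],[0,0,0],8.7],
    [[0,0,-11],[0,0,0],8.7],
    [[0,0,-14],[0,0,0],8.7]
  ]
}}

```text
time: 15.28
ee_pos: [0.5661, 0.2622, 0.1556]
eef_rot: [0.526, 0.688, -0.304, 0.397]
ft_force: [0.4, 0.1, 1.0]
width: 0.0869
```

Run:
```python
from ov import *
s=st()
cs={n:camera(n) for n in ("scene","top")}; pickle.dump((cs,s),open("c7.pkl","wb"))
da=np.array([.5745,.066,.144])
ov("c7.pkl","h5",[(da+[.0125,.1234,0],np.array([0,0,-1.]),BOT,(255,0,0)),(da,np.array([0,0,-1.]),BOT,(255,0,0))],{"scene":(230,190,390,310),"top":(110,110,230,200)})
```

```text
t 15.28 p [0.5661 0.2622 0.1556] x [-0.132  0.483 -0.866] y [ 0.965  0.261 -0.001] z [ 0.226 -0.836 -0.501] F [0.4 0.1 1. ] w 0.0869
q [-0.62   0.862 -0.55   1.226  1.069  2.026 -0.9  ]
```

View pics/h5_scene.png

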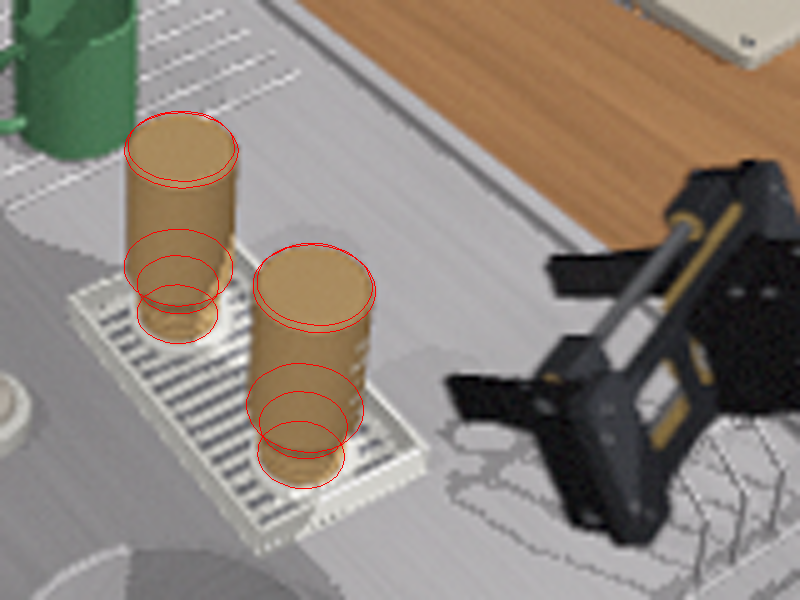

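View pics/h5_top.png

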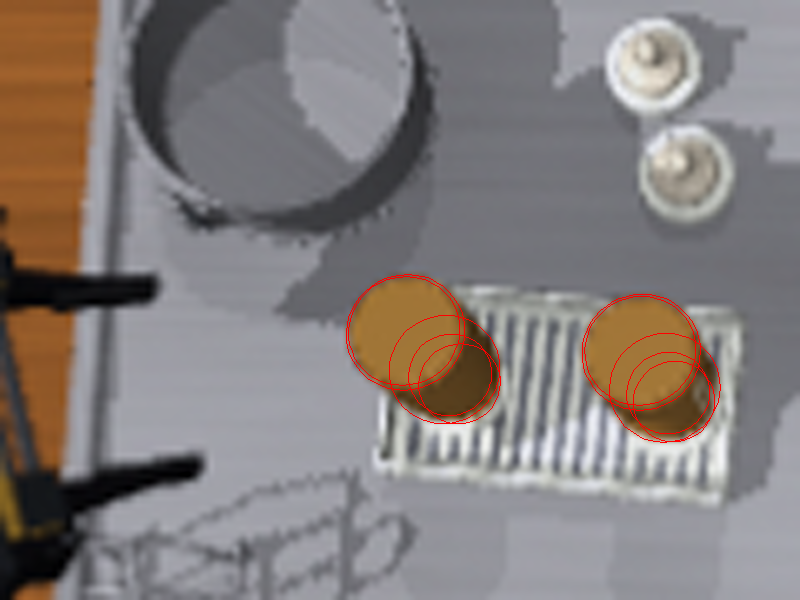

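```bash
cat > plan2.py <<'E'
from plan import *
da=np.array([.5745,.066,.144]); yb=-.03
def dgr(psi,dz,s2=.03):  # tool down, tool y heading psi(deg)
    p=np.radians(psi); d=np.array([0,0,-1.]); return da+[0,0,dz-s2]+OFF*d, Rt(d,[np.cos(p),np.sin(p),0])
m=np.array([np.cos(yb),np.sin(yb),0])
E
python3 - <<'E'
from plan2 import *
s=st(); x,e=solve([json.loads(l) for l in open("log.jsonl")],1e-4)
# board corners
import pickle
c=pickle.load(open("c0.pkl","rb"))["top"]
for p in ((123,101),(340,105.5),(340,239.5),(116,233)): print(atz(c,p,.012).round(3))
for psi in (0,15,45,90,-45,-90,180):
    q=s["joint_positions"]; P,Rg=dgr(psi,.1); e0,q0=ik(P,Rg,x,[q],0); P,Rg1=dgr(psi,0.); e1,q1=ik(P,Rg1,x,[q0],0)
    # final: rotate about horizontal axis so tool z-> m, minimal rotation
    Rf=R.align_vectors([m],[[0,0,-1]])[0]*Rg1
    for gx,gz in ((.66,.36),(.62,.40),(.7,.36)):
        G=np.array([gx,-.02,gz]); q=q0; out=[]
        for f in (.25,.5,.75,1):
            w=(Rg1.inv()*Rf).as_rotvec(); Pm,_=dgr(psi,.15); Gm=Pm+np.array([0,0,OFF]); Gf=Gm+(G-Gm)*f; Rm=Rg1*R.from_rotvec(w*f)
            e,q=ik(Gf+OFF*Rm.apply([0,0,1]),Rm,x,[q],0); out.append(round(e,3))
        print(psi,np.round([e0,e1],3),q0.round(2),gx,gz,out,q.round(2))
E
```

```text
t 15.38 p [0.5653 0.2651 0.1562] x [-0.133  0.485 -0.864] y [0.964 0.265 0.001] z [ 0.229 -0.833 -0.503] F [-0.7  0.6 -0.2] w 0.0873
q [-0.623  0.861 -0.552  1.225  1.069  2.025 -0.9  ]
[0.856 0.411 0.012]
[ 0.822 -0.439  0.012]
[ 0.303 -0.415  0.012]
[0.339 0.418 0.012]
0 [0. 0.] [ 0.2   0.28 -0.46  1.61  0.13  1.28 -0.29] 0.66 0.36 [np.float64(0.0), np.float64(0.0), np.float64(0.0), np.float64(0.07)] [-1.14 -0.29  0.98  2.39  2.76  0.67 -2.57]
0 [0. 0.] [ 0.2   0.28 -0.46  1.61  0.13  1.28 -0.29] 0.62 0.4 [np.float64(0.0), np.float64(0.0), np.float64(0.0), np.float64(0.093)] [-0.28 -0.3   0.09  2.39  2.55  0.51 -2.57]
0 [0. 0.] [ 0.2   0.28 -0.46  1.61  0.13  1.28 -0.29] 0.7 0.36 [np.float64(0.0), np.float64(0.0), np.float64(0.0), np.float64(0.034)] [-1.46 -0.33  1.31  2.36  2.84  0.75 -2.57]
15 [0. 0.] [ 0.24  0.29 -0.52  1.6   0.15  1.29 -0.04] 0.66 0.36 [np.float64(0.0), np.float64(0.0), np.float64(0.0), np.float64(0.041)] [-0.22 -0.08  0.06  2.39  2.79  0.75 -2.57]
15 [0. 0.] [ 0.24  0.29 -0.52  1.6   0.15  1.29 -0.04] 0.62 0.4 [np.float64(0.0), np.float64(0.0), np.float64(0.0)
[... 2240 characters left out ...]
 -0.22  1.62  0.06  1.27 -1.81] 0.7 0.36 [np.float64(0.0), np.float64(0.0), np.float64(0.086), np.float64(0.363)] [-1.   -0.35  0.93  2.12  1.29  0.09 -2.57]
180 [0. 0.] [ 0.81  0.69 -1.44  1.58  0.68  1.48  2.47] 0.66 0.36 [np.float64(0.056), np.float64(0.0), np.float64(0.0), np.float64(0.0)] [ 0.22 -0.03 -0.32  2.39  2.96  0.79  0.15]
180 [0. 0.] [ 0.81  0.69 -1.44  1.58  0.68  1.48  2.47] 0.62 0.4 [np.float64(0.072), np.float64(0.0), np.float64(0.0), np.float64(0.022)] [ 1.26 -0.47 -1.16  2.39  3.34  0.66 -0.55]
180 [0. 0.] [ 0.81  0.69 -1.44  1.58  0.68  1.48  2.47] 0.7 0.36 [np.float64(0.045), np.float64(0.0), np.float64(0.0), np.float64(0.0)] [-0.83  0.01  0.76  2.35  2.99  0.79  0.13]
```

```bash
cat >> plan2.py <<'E'
def dg2(al,phi,dz,s2=.03):
    A=np.radians(al);F=np.radians(phi); hd=np.array([np.cos(F),np.sin(F),0]); d=np.sin(A)*hd-np.array([0,0,np.cos(A)])
    return da+[0,0,dz-s2]+OFF*d, Rt(d,np.cross([0,0,1],hd))
def fin(al,G):
    A=np.radians(al); d=np.cos(A)*m-np.array([0,0,np.sin(A)]); return np.array(G)+OFF*d, Rt(d,-np.cross([0,0,1],m))
E
python3 - <<'E'
from plan2 import *
s=st(); x,e=solve([json.loads(l) for l in open("log.jsonl")],1e-4)
for al_ in (30,38,45):
  for phi in (255,270,285):
    q=s["joint_positions"]; P,Rg=dg2(al_,phi,.12); e0,q0=ik(P,Rg,x,[q],0); e1,q1=ik(*dg2(al_,phi,0),x,[q0],0)
    for G in ((.62,-.02,.34),(.70,-.02,.38)):
        P1,Rf=fin(al_,G); G0=P-OFF*Rg.apply([0,0,1]); w=(Rg.inv()*Rf).as_rotvec(); out=[];q=q0
        for f in (.25,.5,.75,1):
            Rm=Rg*R.from_rotvec(w*f); e,q=ik(G0+f*(np.array(G)-G0)+OFF*Rm.apply([0,0,1]),Rm,x,[q],0); out.append(round(e,3))
        print(al_,phi,round(e0,3),round(e1,3),q0.round(2),q1.round(2),"|",G,out,q.round(2),round(np.degrees(np.linalg.norm(w))))
E
```

```text
t 15.38 p [0.5653 0.2651 0.1562] x [-0.133  0.485 -0.864] y [0.964 0.265 0.001] z [ 0.229 -0.833 -0.503] F [-0.7  0.6 -0.2] w 0.0873
q [-0.623  0.861 -0.552  1.225  1.069  2.025 -0.9  ]
30 255 0.0 0.0 [-0.05  0.48 -0.51  1.41  0.58  1.7  -0.86] [-0.06  0.59 -0.49  1.52  0.62  1.52 -0.97] | (0.62, -0.02, 0.34) [np.float64(0.0), np.float64(0.0), np.float64(0.0), np.float64(0.0)] [ 0.4  -0.28 -0.43  2.22 -0.15  0.13 -1.54] 113
30 255 0.0 0.0 [-0.05  0.48 -0.51  1.41  0.58  1.7  -0.86] [-0.06  0.59 -0.49  1.52  0.62  1.52 -0.97] | (0.7, -0.02, 0.38) [np.float64(0.0), np.float64(0.0), np.float64(0.0), np.float64(0.0)] [ 0.47 -0.11 -0.51  1.99  0.17  0.2  -1.82] 113
30 270 0.0 0.0 [-0.05  0.4  -0.52  1.52  0.63  1.59 -0.66] [-0.07  0.52 -0.5   1.64  0.69  1.41 -0.79] | (0.62, -0.02, 0.34) [np.float64(0.0), np.float64(0.0), np.float64(0.0), np.float64(0.0)] [ 0.43 -0.28 -0.45  2.21 -0.21  0.14 -1.49] 121
30 270 0.0 0.0 [-0.05  0.4  -0.52  1.52  0.63  1.59 -0.66] [-0.07  0.52 -0.5   1.64  0.69  1.41 -0.79] | (0.7, -0.02, 0.38) [np.float64(0.0), np.float64(0.0), np.float64(0.0), np.float64(0.
[... 2732 characters left out ...]
0.51 -0.51  1.5   0.83  1.76 -0.78] [-0.19  0.64 -0.49  1.58  0.87  1.61 -0.93] | (0.7, -0.02, 0.38) [np.float64(0.0), np.float64(0.0), np.float64(0.0), np.float64(0.0)] [ 0.27 -0.03 -0.33  1.78  0.1   0.6  -1.73] 121
45 285 0.0 0.0 [-0.17  0.39 -0.52  1.66  0.88  1.58 -0.63] [-0.2   0.54 -0.5   1.74  0.96  1.45 -0.81] | (0.62, -0.02, 0.34) [np.float64(0.0), np.float64(0.0), np.float64(0.0), np.float64(0.0)] [ 0.24 -0.2  -0.28  2.02  0.02  0.53 -1.67] 130
45 285 0.0 0.0 [-0.17  0.39 -0.52  1.66  0.88  1.58 -0.63] [-0.2   0.54 -0.5   1.74  0.96  1.45 -0.81] | (0.7, -0.02, 0.38) [np.float64(0.0), np.float64(0.0), np.float64(0.0), np.float64(0.0)] [ 0.24 -0.03 -0.3   1.79  0.1   0.6  -1.73] 130
```

Run:
```python
from plan2 import *
s=st(); x,e=solve([json.loads(l) for l in open("log.jsonl")],1e-4)
P,Rg=dg2(38,270,0); d=Rg.apply([0,0,1]); goal(s["ee_pos"]+[0,0,.1],Rg,s); goal(P-.13*d,Rg,s); print(ik(P-.13*d,Rg,x,[s["joint_positions"]],0)); print(P-.13*d)
```

```text
t 15.38 p [0.5653 0.2651 0.1562] x [-0.133  0.485 -0.864] y [0.964 0.265 0.001] z [ 0.229 -0.833 -0.503] F [-0.7  0.6 -0.2] w 0.0873
q [-0.623  0.861 -0.552  1.225  1.069  2.025 -0.9  ]
row [-8.64, 0.01, -5.03] [0.204, 0.378, 0.177] | dist mm 100 deg 27
row [-8.99, -3.17, 12.14] [0.204, 0.378, 0.177] | dist mm 154 deg 27
(np.float64(3.4538915434946393e-06), array([-0.20678176,  0.56743347, -0.58506869,  1.41075595,  0.76035026,
        1.75624412, -0.84664119]))
[0.5745     0.11186678 0.1727068 ]
```

{"method": "play_rows", "body": {
  "moves": [
    [[-4,0,-2.5],[0.08,0.15,0.07],8.7],
    [[-8,0,-5],[0.15,0.28,0.13],8.7],
    [[-8.6,0,-5],[0.204,0.378,0.177],8.7],
    [[-8.7,-1,0],[0.204,0.378,0.177],8.7],
    [[-8.9,-2,6],[0.204,0.378,0.177],8.7],
    [[-9,-3.2,12.1],[0.204,0.378,0.177],8.7],
    [[-9,-3.2,12.1],[0.204,0.378,0.177],8.7],
    [[-9,-3.2,12.1],[0.204,0.378,0.177],8.7]
  ]
}}

```text
time: 16.38
ee_pos: [0.575, 0.1078, 0.1726]
eef_rot: [0.67, 0.667, -0.232, 0.231]
ft_force: [-0.5, 0.8, 0.6]
width: 0.0872
```

Run:
```python
from plan2 import *
from ov import ov
import pickle
from fit import *
s=st(); P,Rg=dg2(38,270,0); goal(P,Rg,s); d=Rg.apply([0,0,1]);
cs={n:camera(n) for n in ("scene","top")}; pickle.dump((cs,s),open("c8.pkl","wb"))
M=R.from_quat(s["eef_rot"]); 
ov("c8.pkl","d1",[(da,np.array([0,0,-1.]),BOT,(255,0,0)),(s["ee_pos"]+M.apply([0,.05,-.0365]),d,[(0,.004)],(0,255,0)),(s["ee_pos"]+M.apply([0,-.05,-.0365]),d,[(0,.004)],(0,255,0))],{"scene":(210,160,350,265),"top":(130,110,250,200)})
```

```text
t 16.38 p [0.575  0.1078 0.1726] x [ 0.004  0.786 -0.618] y [ 1.    -0.005  0.   ] z [-0.003 -0.618 -0.786] F [-0.5  0.8  0.6] w 0.0872
q [-0.255  0.55  -0.505  1.416  0.728  1.735 -0.827]
row [0.35, -0.02, 12.74] [-0.003, 0.003, -0.004] | dist mm 127 deg 0
```

View pics/d1_scene.png

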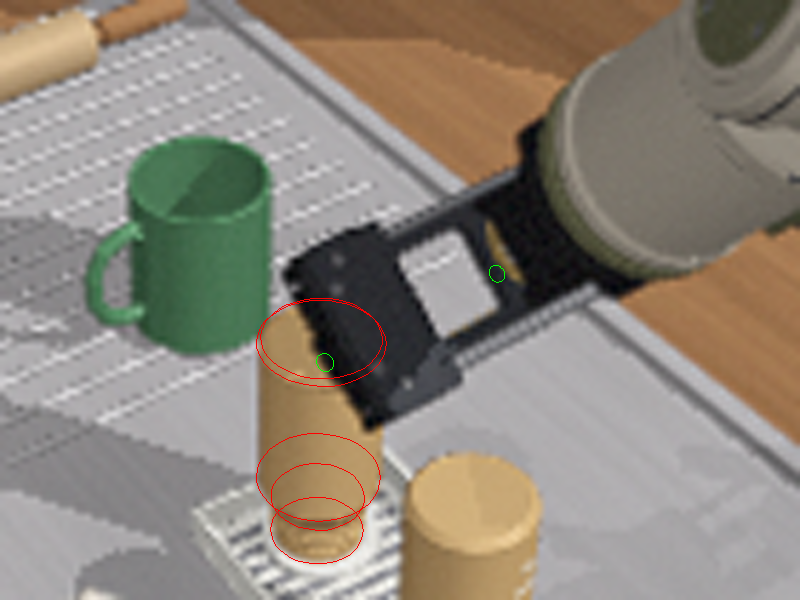

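View pics/d1_top.png

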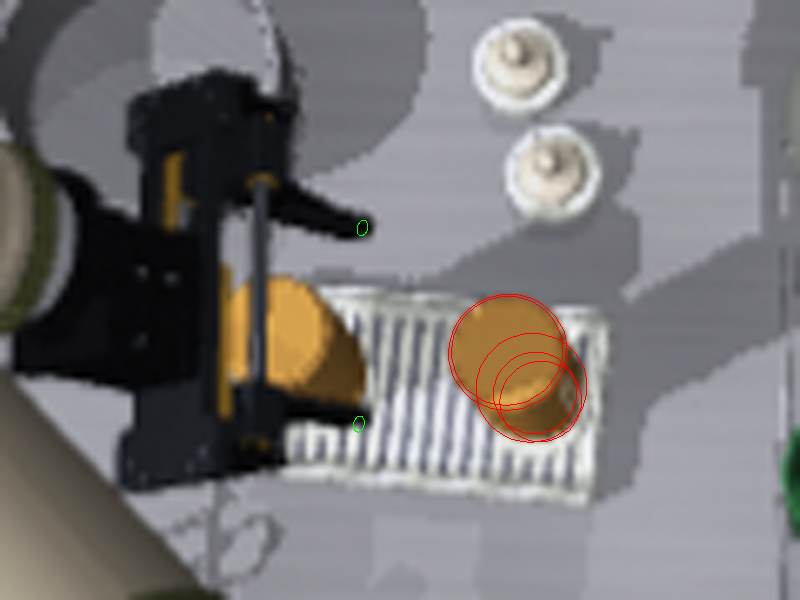

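{"method": "play_rows", "body": {
  "moves": [
    [[0.35,0,3],[-0.003,0.003,-0.004],8.7],
    [[0.35,0,6],[-0.003,0.003,-0.004],8.7],
    [[0.35,0,9],[-0.003,0.003,-0.004],8.7],
    [[0.35,0,11.5],[-0.003,0.003,-0.004],8.7],
    [[0.35,0,12.7],[-0.003,0.003,-0.004],8.7],
    [[0.35,0,12.7],[-0.003,0.003,-0.004],8.7]
  ]
}}

```text
time: 17.23
ee_pos: [0.5748, 0.032, 0.0702]
eef_rot: [0.668, 0.669, -0.231, 0.23]
ft_force: [-0.5, 0.8, 0.3]
width: 0.0868
```

Run:
```python
from plan2 import *
s=st(); P,Rg=dg2(38,270,0); goal(P,Rg,s)
for n in("scene","top"):
    c=camera(n); b=(210,160,350,265) if n=="scene" else (130,110,250,200)
    cv2.imwrite(f"pics/d2_{n}.png",cv2.resize(c["frame"][b[1]:b[3],b[0]:b[2],::-1],(800,600),interpolation=cv2.INTER_CUBIC))
```

```text
t 17.23 p [0.5748 0.032  0.0702] x [-0.001  0.787 -0.616] y [ 1.     0.001 -0.   ] z [ 0.    -0.616 -0.787] F [-0.5  0.8  0.3] w 0.0868
q [-0.156  0.576 -0.47   1.607  0.778  1.51  -0.863]
row [-0.02, -0.03, 0.01] [0.0, 0.001, 0.001] | dist mm 0 deg 0
```

View pics/d2_scene.png

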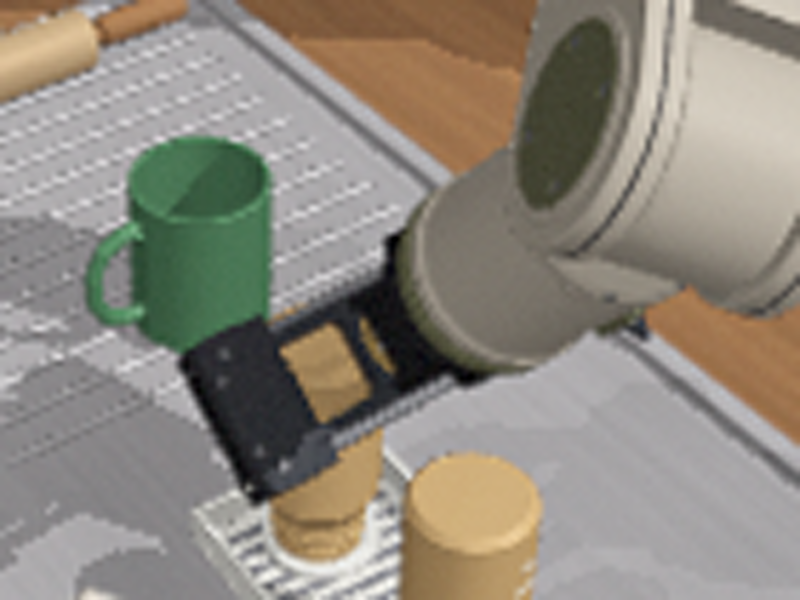

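View pics/d2_top.png

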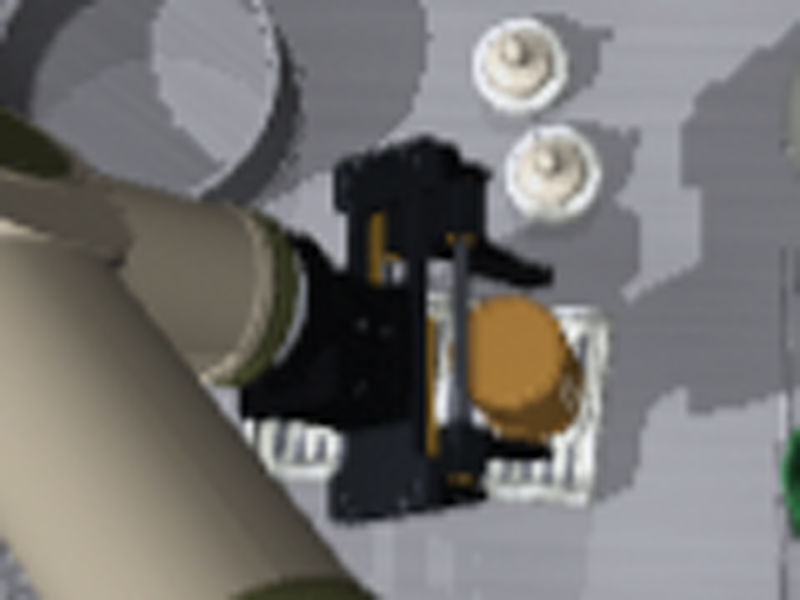

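{"method": "play_rows", "body": {
  "moves": [
    [[0,0,0],[0,0,0],5.2],
    [[0,0,0],[0,0,0],5.2],
    [[0,0,0],[0,0,0],5.2],
    [[0,0,0],[0,0,0],5.2],
    [[0,0,0],[0,0,0],5.2]
  ],
  "grip_force": 30
}}

```text
time: 17.95
ee_pos: [0.5748, 0.0313, 0.0703]
eef_rot: [0.668, 0.669, -0.231, 0.231]
ft_force: [0.1, -0.0, -1.0]
width: 0.0613
```

{"method": "play_rows", "body": {
  "moves": [
    [[-0.6,0,-0.8],[0,0,0],5.2],
    [[-1.9,0,-2.4],[0,0,0],5.2],
    [[-3.1,0,-3.9],[0,0,0],5.2],
    [[-4.6,0,-5.9],[0,0,0],5.2],
    [[-6.2,0,-7.9],[0,0,0],5.2],
    [[-8,0,-10.2],[0,0,0],5.2],
    [[-8,0,-10.2],[0,0,0],5.2]
  ]
}}

```text
time: 18.82
ee_pos: [0.5758, 0.0318, 0.2031]
eef_rot: [0.669, 0.668, -0.229, 0.231]
ft_force: [0.8, 0.2, -1.9]
width: 0.0613
```

Run:
```python
from plan2 import *
s=st()
for n in("scene","top"):
    c=camera(n); b=(200,120,360,240) if n=="scene" else (110,80,270,200)
    cv2.imwrite(f"pics/d3_{n}.png",cv2.resize(c["frame"][b[1]:b[3],b[0]:b[2],::-1],(800,600),interpolation=cv2.INTER_CUBIC))
x,e=solve([json.loads(l) for l in open("log.jsonl")],1e-4)
R0=R.from_quat(s["eef_rot"]); G0=s["ee_pos"]-OFF*R0.apply([0,0,1])
for G in ((.62,-.02,.34),(.66,-.02,.36)):
    P1,Rf=fin(38,G); goal(P1,Rf,s); w=(R0.inv()*Rf).as_rotvec(); q=s["joint_positions"]
    for f in (.25,.5,.75,1):
        Rm=R0*R.from_rotvec(w*f); Gf=s["ee_pos"]+f*(P1-s["ee_pos"]); e,q=ik(Gf,Rm,x,[q],0); print(f,round(e,3),q.round(2),(Gf-OFF*Rm.apply([0,0,1])).round(3),Rm.apply([np.sin(np.radians(38)),0,np.cos(np.radians(38))]).round(2))
```

```text
t 18.82 p [0.5758 0.0318 0.2031] x [ 0.003  0.788 -0.615] y [ 1.    -0.     0.004] z [ 0.003 -0.615 -0.788] F [ 0.8  0.2 -1.9] w 0.0613
q [-0.14   0.44  -0.491  1.496  0.727  1.684 -0.712]
row [-10.48, 8.84, -4.8] [-0.209, 1.191, 1.728] | dist mm 145 deg 121
0.25 0.0 [ 0.01  0.25 -0.45  1.56  0.51  1.43 -0.92] [0.591 0.039 0.28 ] [ 0.34  0.24 -0.91]
0.5 0.0 [ 0.13  0.05 -0.37  1.71  0.28  1.11 -1.1 ] [0.602 0.014 0.306] [ 0.68  0.32 -0.66]
0.75 0.0 [ 0.2  -0.12 -0.29  1.91  0.07  0.75 -1.31] [ 0.61  -0.006  0.326] [ 0.92  0.22 -0.33]
1 0.0 [ 0.31 -0.24 -0.34  2.11 -0.02  0.35 -1.65] [ 0.62 -0.02  0.34] [ 1.   -0.03  0.  ]
row [-11.7, 12.84, -6.36] [-0.209, 1.191, 1.728] | dist mm 185 deg 121
0.25 0.0 [ 0.01  0.27 -0.45  1.53  0.52  1.44 -0.91] [0.601 0.039 0.285] [ 0.34  0.24 -0.91]
0.5 0.0 [ 0.13  0.09 -0.37  1.64  0.29  1.14 -1.1 ] [0.622 0.014 0.316] [ 0.68  0.32 -0.66]
0.75 0.0 [ 0.21 -0.06 -0.3   1.82  0.1   0.78 -1.32] [ 0.64  -0.006  0.341] [ 0.92  0.22 -0.33]
1 0.0 [ 0.31 -0.16 -0.35  2.    0.06  0.38 -1.71] [ 0.66 -0.02  0.36] [ 1.   -0.03  0.  ]
```

View pics/d3_scene.png

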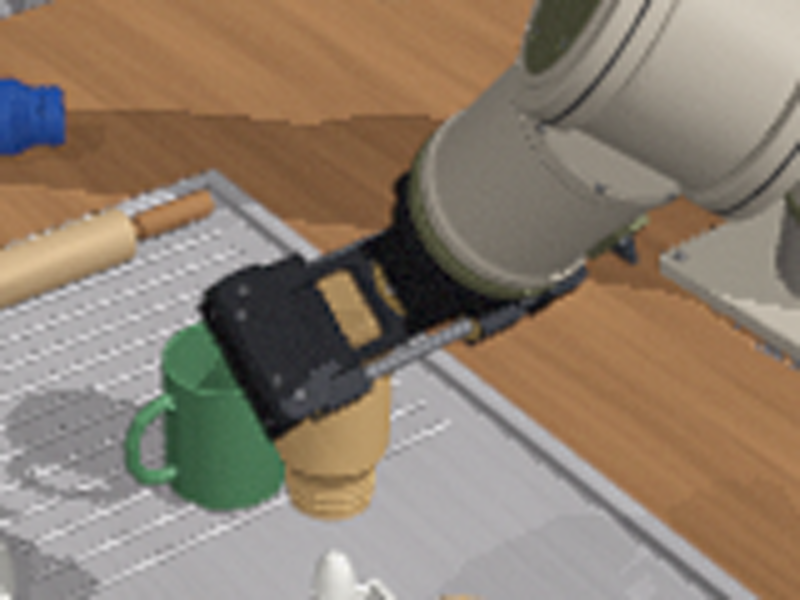

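{"method": "play_rows", "body": {
  "moves": [
    [[-0.9,1,-0.5],[-0.016,0.092,0.133],5.2],
    [[-1.8,2,-1],[-0.032,0.183,0.266],5.2],
    [[-2.7,3,-1.5],[-0.048,0.275,0.399],5.2],
    [[-3.6,4,-2],[-0.064,0.366,0.532],5.2],
    [[-4.5,4.9,-2.4],[-0.08,0.458,0.665],5.2],
    [[-5.4,5.9,-2.9],[-0.096,0.55,0.798],5.2],
    [[-6.3,6.9,-3.4],[-0.113,0.641,0.93],5.2],
    [[-7.2,7.9,-3.9],[-0.129,0.733,1.063],5.2]
  ]
}}

```text
time: 19.92
ee_pos: [0.6536, -0.0021, 0.2743]
eef_rot: [0.929, 0.292, 0.199, 0.109]
ft_force: [0.0, 0.2, -1.9]
width: 0.0617
```

Run:
```python
from plan2 import *
s=st(); goal(*fin(38,(.66,-.02,.36)),s)
```

```text
t 19.93 p [ 0.6536 -0.0021  0.2743] x [0.75  0.586 0.307] y [ 0.5   -0.805  0.319] z [ 0.434 -0.086 -0.897] F [ 0.   0.2 -1.9] w 0.0617
q [ 0.23   0.022 -0.392  1.723  0.197  0.974 -1.197]
row [4.21, 5.69, -2.28] [-0.08, 0.462, 0.661] | dist mm 74 deg 46
```

{"method": "play_rows", "body": {
  "moves": [
    [[0.8,1.1,-0.5],[-0.016,0.092,0.132],5.2],
    [[1.7,2.3,-0.9],[-0.032,0.185,0.264],5.2],
    [[2.5,3.4,-1.4],[-0.048,0.277,0.397],5.2],
    [[3.4,4.6,-1.8],[-0.064,0.37,0.529],5.2],
    [[4.2,5.7,-2.3],[-0.08,0.462,0.661],5.2],
    [[4.2,5.7,-2.3],[-0.08,0.462,0.661],5.2],
    [[4.2,5.7,-2.3],[-0.08,0.462,0.661],5.2],
    [[4.2,5.7,-2.3],[-0.08,0.462,0.661],5.2]
  ]
}}

```text
time: 20.92
ee_pos: [0.7041, -0.0202, 0.3266]
eef_rot: [0.899, -0.01, 0.437, 0.007]
ft_force: [0.8, 0.5, -1.7]
width: 0.0614
```

Run:
```python
from plan2 import *
from ov import ov
from fit import *
import pickle
s=st(); goal(*fin(38,(.66,-.02,.36)),s)
cs={n:camera(n) for n in ("scene","top")}; pickle.dump((cs,s),open("c9.pkl","wb"))
A=np.radians(38); M=R.from_quat(s["eef_rot"]); ax=M.apply([np.sin(A),0,np.cos(A)]); G=s["ee_pos"]-OFF*M.apply([0,0,1]); print(ax,G)
ov("c9.pkl","f1",[(G-.03*ax,ax,BOT,(255,0,0))],{"scene":(190,130,350,250),"top":(170,60,330,180)})
for n,c in cs.items(): cv2.imwrite(f"pics/f0_{n}.png",cv2.resize(c["frame"][:,:,::-1],(800,600),interpolation=cv2.INTER_CUBIC))
```

```text
t 20.93 p [ 0.7041 -0.0202  0.3266] x [ 0.617 -0.012  0.787] y [-0.025 -1.     0.004] z [ 0.786 -0.022 -0.617] F [ 0.8  0.5 -1.7] w 0.0614
q [ 0.339 -0.156 -0.38   1.998  0.04   0.385 -1.688]
row [-0.09, 0.11, 0.02] [-0.002, 0.002, 0.006] | dist mm 1 deg 0
[ 0.99969666 -0.02454998 -0.00197194] [ 0.66044683 -0.01900538  0.36088899]
```

View pics/f1_scene.png

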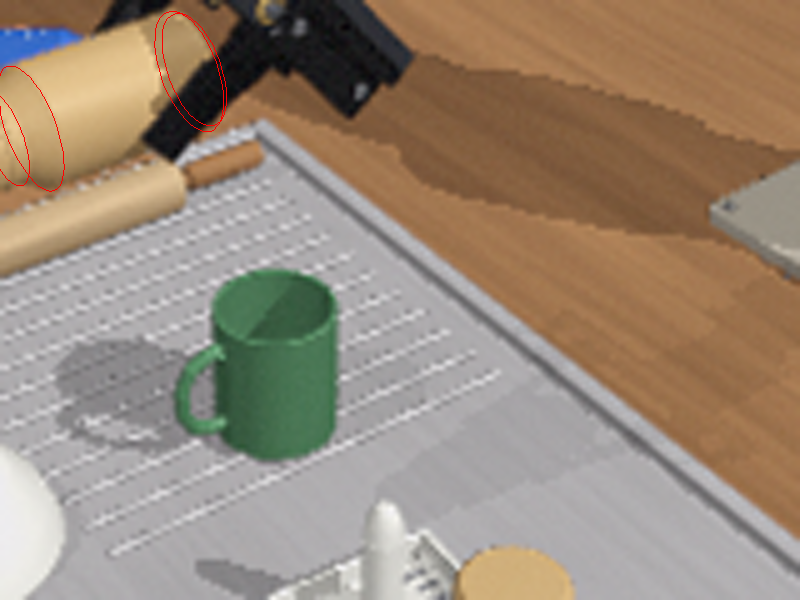

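View pics/f1_top.png

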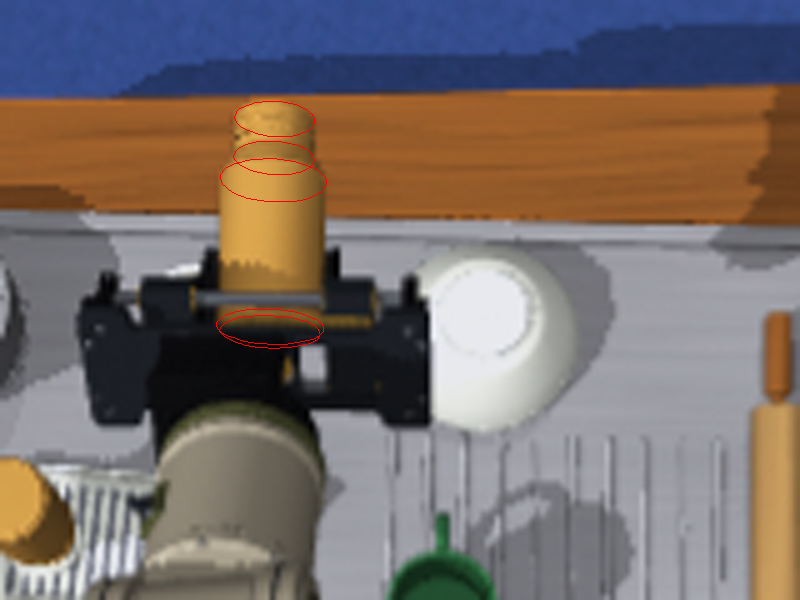

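View pics/f0_scene.png

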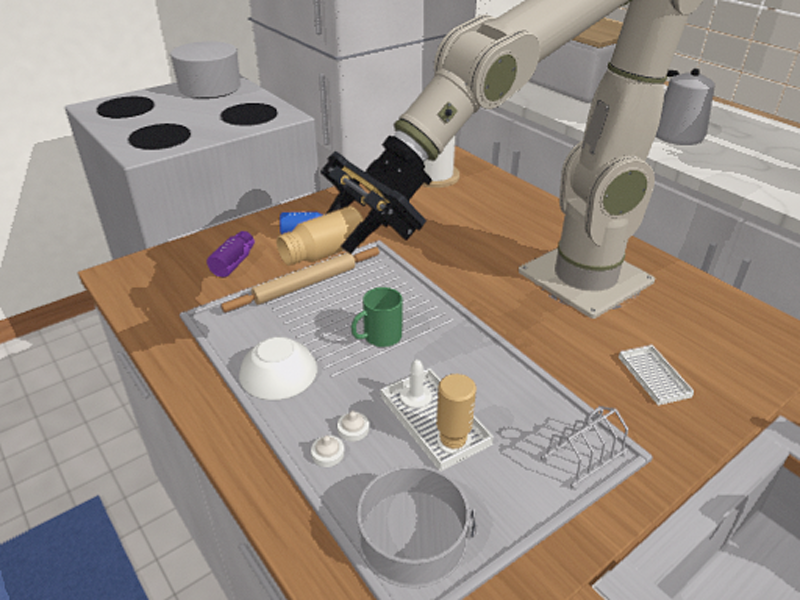

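Run:
```python
from plan2 import *
from ov import ov
from fit import *
import pickle
cs,s=pickle.load(open("c9.pkl","rb"))
bx={"scene":(172,128,234,172),"top":(208,74,244,132)}
ms={};wt={}
for n,b in bx.items():
    f=cs[n]["frame"][b[1]:b[3],b[0]:b[2]]; h=cv2.cvtColor(f,cv2.COLOR_RGB2HSV).astype(int)
    a=((h[...,0]>=15)&(h[...,0]<=25)&(h[...,1]>85)&(h[...,2]>110)) if n=="scene" else ((h[...,0]>=14)&(h[...,0]<=25)&(h[...,2]>110)&(h[...,1]>100))
    ms[n]=a.astype(float); wt[n]=(cv2.dilate((h[...,2]<75).astype(np.uint8),np.ones((3,3)))==0).astype(float)
    cv2.imwrite(f"pics/m_{n}.png",cv2.resize(np.hstack([f[:,:,::-1],np.repeat((a*255).astype(np.uint8)[...,None],3,2)]),None,fx=6,fy=6,interpolation=cv2.INTER_NEAREST))
def cost(p):
    a=np.array([np.cos(p[3])*np.cos(p[4]),np.sin(p[3])*np.cos(p[4]),np.sin(p[4])]); o=np.array(p[:3])-.03*a
    return sum((wt[n]*np.abs(sil(cs[n],o,a,BOT,bx[n])-ms[n])).sum() for n in bx)
x0=np.array([.66,-.019,.361,-.0246,-.002]); best=None
for st_ in ([.004]*3+[.06,.06],[-.004]*3+[-.06,-.06],[.003,-.003,.003,.05,-.1]):
    sim=np.vstack([x0]+[x0+np.eye(5)[i]*st_[i] for i in range(5)]); r=minimize(cost,x0,method="Nelder-Mead",options=dict(initial_simplex=sim,maxiter=500)); print(r.x.round(4),r.fun)
print(cost(x0))
```

```text
[ 0.663  -0.017   0.3636  0.0085  0.0137] 520.0392156862745
[ 0.663  -0.0172  0.3621  0.0185  0.0458] 522.4156862745098
[ 0.6627 -0.0165  0.3631  0.0092  0.0277] 519.0470588235294
563.0156862745098
```

View pics/m_scene.png

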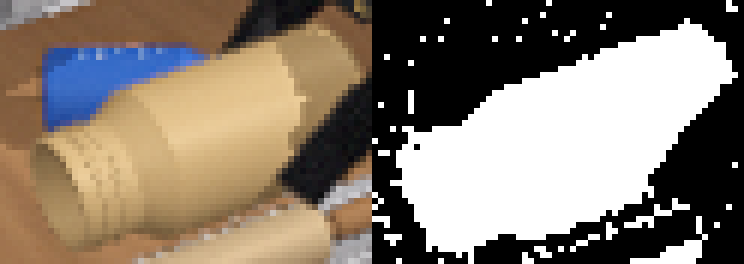

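View pics/m_top.png

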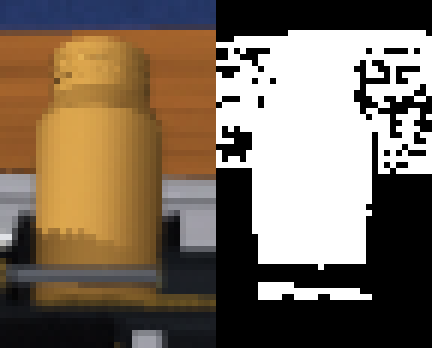

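Run:
```python
from plan2 import *
from fit import *
import pickle
cs,s=pickle.load(open("c9.pkl","rb"))
bx={"scene":(172,128,234,172),"top":(208,74,244,132)}
ms={};wt={}
for n,b in bx.items():
    f=cs[n]["frame"][b[1]:b[3],b[0]:b[2]]; h=cv2.cvtColor(f,cv2.COLOR_RGB2HSV).astype(int)
    if n=="top": print(h[12,[1,3,5,15,18,20,30,33]])
    a=((h[...,0]>=15)&(h[...,0]<=25)&(h[...,1]>85)&(h[...,2]>110)) if n=="scene" else ((h[...,0]>=17)&(h[...,0]<=25)&(h[...,2]>100)&(h[...,1]>100))
    a=cv2.morphologyEx(a.astype(np.uint8),cv2.MORPH_OPEN,np.ones((3,3)))
    k,l,stt,_=cv2.connectedComponentsWithStats(a); a=(l==1+np.argmax(stt[1:,4]))
    ms[n]=a.astype(float); wt[n]=(cv2.dilate((h[...,2]<75).astype(np.uint8),np.ones((3,3)))==0).astype(float)
    if n=="scene": # ignore pin area
        for r in range(f.shape[0]):
            for c in range(f.shape[1]):
                if r>36 and c>22 and not a[r,c]: pass
    else: wt[n][38:]=0
    cv2.imwrite(f"pics/n_{n}.png",cv2.resize((a*255).astype(np.uint8),None,fx=6,fy=6,interpolation=cv2.INTER_NEAREST))
for use in (["scene"],["top"],["scene","top"]):
  def cost(p,fix=None):
    if len(p)==3: p=[.6604,-.019,p[2],p[0],p[1]]
    a=np.array([np.cos(p[3])*np.cos(p[4]),np.sin(p[3])*np.cos(p[4]),np.sin(p[4])]); o=np.array(p[:3])-.03*a
    return sum((wt[n]*np.abs(sil(cs[n],o,a,BOT,bx[n])-ms[n])).sum() for n in use)
  x0=np.array([-.0246,-.002,.361]); sim=np.vstack([x0,x0+[.05,0,0],x0+[0,.05,0],x0+[0,0,.003]])
  r=minimize(cost,x0,method="Nelder-Mead",options=dict(initial_simplex=sim)); print(use,"yaw,pitch,z",r.x.round(4),r.fun)
  x0=np.array([.66,-.019,.361,-.0246,-.002]);sim=np.vstack([x0]+[x0+np.eye(5)[i]*v for i,v in enumerate([.003]*3+[.05,.05])])
  r=minimize(cost,x0,method="Nelder-Mead",options=dict(initial_simplex=sim)); print(use,r.x.round(4),r.fun)
```

```text
[[ 13 184 141]
 [ 14 184 141]
 [ 14 185 142]
 [ 18 164 214]
 [ 18 168 187]
 [ 18 170 162]
 [ 13 187 149]
 [ 14 186 148]]
['scene'] yaw,pitch,z [-0.0072  0.003   0.3618] 46.96078431372549
['scene'] [ 0.661  -0.0191  0.3617 -0.026  -0.0111] 45.443137254901956
['top'] yaw,pitch,z [-0.0122 -0.0052  0.3585] 32.90196078431373
['top'] [ 0.6618 -0.0182  0.3573 -0.0162 -0.0418] 32.08627450980392
['scene', 'top'] yaw,pitch,z [-0.0196 -0.0004  0.3613] 83.14117647058825
['scene', 'top'] [ 0.6604 -0.0197  0.3616 -0.0072 -0.0042] 82.55294117647058
```

{"method": "play_rows", "body": {
  "moves": [
    [[0,0,0],[0,0,0],5.2],
    [[0,0,0],[0,0,0],5.2],
    [[0,0,0],[0,0,0],5.2],
    [[0,0,0],[0,0,0],5.2]
  ]
}}

```text
time: 21.52
ee_pos: [0.7039, -0.0204, 0.3266]
eef_rot: [0.899, -0.011, 0.438, 0.007]
ft_force: [0.4, -0.3, -2.1]
width: 0.0617
```

Run:
```python
from plan2 import *
import pickle
s=st(); c=camera("scene"); c0=pickle.load(open("c9.pkl","rb"))[0]["scene"]; ci=pickle.load(open("c0.pkl","rb"))["scene"]
print("changed px vs last:",int((np.abs(c["frame"].astype(int)-c0["frame"]).max(2)>40).sum()))
d=(np.abs(c["frame"].astype(int)-ci["frame"]).max(2)>60).astype(np.uint8)*255
cv2.imwrite("pics/diff.png",cv2.resize(d,(800,600)))
```

```text
t 21.52 p [ 0.7039 -0.0204  0.3266] x [ 0.616 -0.014  0.787] y [-0.026 -1.     0.003] z [ 0.787 -0.022 -0.616] F [ 0.4 -0.3 -2.1] w 0.0617
q [ 0.34  -0.156 -0.38   1.999  0.041  0.384 -1.69 ]
changed px vs last: 49
```

View pics/diff.png

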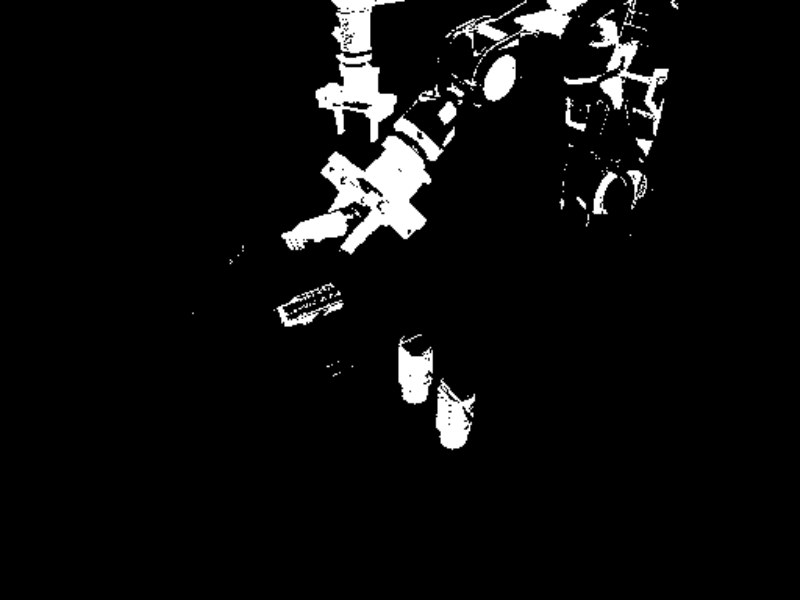

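The difference picture shows changes only at the arm and the two bottles: the vacated spot at (310,305) and the pegs at (415,370) and (455,410). I'm handing in.

```bash
python3 -c "
from bench import *
print(close_job())"
```

```text
the job is handed in; nothing more can be done
None
```

The job was handed in at about 21.6 s of the 69 s allowed. The rinsed bottle hangs mouth down on the free (left) peg. The arm is holding the dry bottle on its side with the mouth facing away from the robot.

**Rinsed bottle:** I lowered it until it pressed on the foot of the peg at about 10 N, then let go. In both cameras its outline sat at the same height as the dry bottle beside it.

**Dry bottle:** It is level to within about 0.3° by the fit to both cameras together. Single-camera fits ranged up to about 2.4° off level. The lowest point of the bottle is about 0.33 m up, against peg tips at about 0.10 m. The grip was steady at 61–62 mm over the last rows.

**Everything else on the board:** The scene camera's before/after difference showed changes only at the arm, the two bottles and their old spots.

**What went wrong:** The first grasp missed. The jaws closed high on the rinsed bottle because the visible fingertips sit about 36 mm behind the reported TCP. I reopened, backed off, measured the offset in the pictures and regrasped. All later moves used that offset and matched the images.

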